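# Fetch the locked-in chip tray from the back of the transport carrier

## Robot

A 7-joint arm with a two-finger parallel gripper is mounted at the origin on a cart in front of the work surface, level with it; the furniture and walls round the work are solid. World frame = base frame: x ahead of the robot, y to its left, z up, the work surface at z = 0. Lengths are in m, angles in rad, forces in N, time in s.
With the tool pointing down it reaches from about 0.4 to 0.875 m from the base axis. Payload 19.3 kg.
Tool frame: the origin (TCP) lies midway between the tips of the shut fingers; the grasp point (between the pads) lies 19 mm behind it (bot.pinch_z is the distance from the TCP to the grasp point, in m); z points along the fingers, y is the line along which they close (so a half turn about z gives the same grasp; the last joint's range is limited). The gripper opens to 85 mm and grips with 20 to 120 N. Pads are 22 mm wide; open, the fingers measure 114 mm over their backs; the gripper's body (76 mm by 85 mm) begins 54 mm behind the grasp point. The pads swing forward as they close: fully open they stand 13 mm farther back than shut.
Start: joints at [-1.173, 0.521, -0.036, 1.599, 0.021, 1.021, -0.113], TCP at [0.282, 0.558, 0.231] pointing down, gripper open.
Joint ranges: [-2.91, 2.91], [-0.3, 2.13], [-1.5, 1.42], [0.17, 2.43], [-1.26, 4.41], [0.16, 1.93], [-2.52, 2.52]. Speed limits (rad/s): [1.89, 1.89, 2.39, 2.39, 3.01, 3.01, 3.01].

## Interface

Orientations are given as [roll, pitch, yaw] about the fixed x, y, z axes, in that order (R = Rz(yaw) Ry(pitch) Rx(roll)).
In Python, from workcell import observe, viewer, bot gives the robot as it stands. The module is installed in compiled form; this text tells all that it offers.
- The arm moves only by the tool play_rows, never from a script. Its argument "motion" is a list of rows, each a list of 7 numbers: the shift along the tool's x, y, z in cm, then the turn, a rotation vector about the tool's x, y, z in rad, then the opening, from -1 (shut) to 1 (fully open), so that 0 is half open. A call has exactly 5 rows; each row is the pose to reach, as a shift and turn from the pose commanded when the call began, along the tool's axes at that moment; what a row does not reach only later rows make up. A row lasts 1/10 s, in which the tool goes at most 50 mm and 8.59 degrees, less where a joint would pass 70% of its speed; a pose out of reach is approached as far as the arm can. A call with a gripper value outside its range is refused whole. The fingers move at their own pace and stop on an object; "squeeze" is the grip in N (left out, the last holds). Time passes only in rows, so rows that repeat a pose let the fingers close, or fill a call up. It gives the time, the measured TCP pose, the force, the opening and the grip force at its end, in the units of the state.
- observe(): the state, without advancing time (a new reading comes with each control period).
- viewer.grab_frame(name): name is "side" or "top" or "wrist"; returns (picture, depth): 480x640x3 uint8, red, green, blue; 480x640 float32, m along the optical axis (not along the pixel's ray), 0 where there is no reading.
- viewer.camera_info(name): a dict with "fx", "fy", "cx", "cy" (pixels), "R" (3x3) and "t" (3): a world point X has camera coordinates R X + t. Camera axes: x right, y down, z forward; pixel columns grow to the right and rows downward; lengths in m; the calibration is good to about 2 mm. A picture is of the moment at which its call begins: read the wrist's pose just before it. camera_info takes no time and is no camera call; for the wrist camera it gives the pose at the moment of the call.
- bot.job_done(): hands the job in; it is judged then, once.
The state is a dict: "clock": time; "qpos": joint angles; "qd": joint speeds; "joint_efforts": joint torques, N m; "position": TCP position; "tool_rot": TCP orientation; "force": force on the tool from outside, world axes, zero at the start; "moment": the same for the moment, N m; "grip_width": finger opening in m; "finger_force": force on a finger pad.
Only numpy, scipy, OpenCV 4.12 (cv2) and the standard library are available. Lean on these libraries where they do the work, as an engineer would, in place of code of your own. Each camera call takes 0.05 s, during which the arm holds its last target. There are 200 camera calls.

## Task

In the blue transport carrier the grey chip tray is tucked under the metal keeper lip at the back and locked in by two black chip trays in front of it, one open and one with an orange lid. Set both front trays down flat, next to each other, in the shallow steel put-down tray, then draw the grey one forward from under the lip and seat it flat in the nest of the loading station; after that put each front tray back flat in the very nest it came from. Leave the vial, the loupe and the tweezers where they are.

Things in the scene. Friction and masses are not known exactly. Their poses are not given: they have to be found in the camera images.
- carrier: Fixed blue plate 150 x 184 mm, top 10 mm above the table. Origin on the table, x to the metal keeper at the back, y left, z up. Nest centres: front (0, +42) and (0, -42) mm, rear (56.5, 0) mm; 57 mm wide, with white corner stops 4 mm high (6 mm beside the lip). A tray in a nest has its origin 10 mm above the table. The middle 30 mm of each tray's left and right sides is free for fingers.
- station: Fixed loading station: aluminium base 112 x 112 mm, dark pedestal 92 x 92 mm, its top 18 mm above the table, with corner stops 4 mm high that form a nest 57 mm wide, open mid-side on all four sides; brass barb at +x. Origin on the table under the nest's centre, z up, x and y along its sides. A seated tray has its origin 18 mm above the table.
- putdown: Fixed shallow stainless put-down tray, 100 (x) by 204 mm (y), floor 2 and rim 5 mm above the table. Origin on the table under its centre, z up. Two chip trays fit flat at y = +45 and -45 mm. Mind the air sampler, a tall fixed cabinet behind the middle of the work area; its corners nearest the robot are at about (0.555, -0.18) and (0.62, 0.05) m: carry things past its front.
- tray_open: Loose chip tray, black with white cells, 51 x 51 x 8 mm, 25 g. It starts in one of the two front nests, its sides along the carrier's; 33 mm lie between the two front trays. Origin at the centre of its underside, x and y along its sides, z up. Grasp across its left and right sides (along the carrier's y), from above.
- tray_lidded: Loose black chip tray closed with an orange lid that a steel spring clip holds on; 51 x 51 mm, 8 mm high without and 12 mm with the lid, 31 g. It starts in the other front nest. Origin at the centre of its underside, axes as for the other trays. Lid and clip stay on; grasp its left and right sides.
- tray_grey: Loose chip tray, light grey with white and black cells, 51 x 51 x 8 mm, 25 g, in the rear nest. Origin and axes as for the other trays. The keeper's lip (62 mm wide, front edge at carrier x = 73.5 mm, underside 20.5 and top 23.5 mm above the table) covers its rear 8 mm: with both front trays out it must slide 15 mm or more to the carrier's -x along the plate, then it lifts.
- vial: Bystander: upright amber sample vial with a blue cap, 28 mm across, 52 mm high. Origin at the centre of its underside.
- loupe: Bystander: black hand loupe standing upright, 36 mm across, 36 mm high. Origin at the centre of its underside.
- tweezers: Bystander: black bent tweezers lying on the table, 13 x 118 x 17 mm, long side along y. Origin at the centre of its underside.

How it is judged:
By the outcome, as a careful person would: the job done as asked, in the order asked, and still so for the second after the job is handed in, with the robot touching nothing.
It also fails if it takes over 115 s, if anything falls off the work surface, if the arm or the gripper's body presses on something with over 40 N, if the wrist force passes 120 N, or if a joint passes its speed limit or range.

## Working session

There is one attempt and no reset: what is moved stays moved. The work goes in short steps, Python scripts to look and compute and a tool call to move; the robot and the scene stay as the last step left them, time stands still between calls to the robot, and variables do not carry over. Pictures are saved under pics/ and viewed, at most 14 in all, crops included, and the job is handed in when it is done.

Besides the shell and the picture viewer there is one more tool, called after "Request:" by a JSON object that holds its "api" and its "payload", one argument or row to a line. play_rows: Moves the arm, as the interface text tells. Its arguments: {"type":"object","properties":{"motion":{"type":"array"},"squeeze":{"type":"number"}},"required":["motion"]}

```bash
ls; mkdir -p pics; python3 - <<'E'
from workcell import observe, viewer, bot
import cv2,numpy as np
s=observe();print(s["clock"],s["position"],s["tool_rot"],s["grip_width"],bot.pinch_z)
for n in("top","side"):
    p,d=viewer.grab_frame(n);cv2.imwrite(f"pics/{n}0.png",p[:,:,::-1]);np.savez(f"pics/{n}0.npz",p=p,d=d)
    c=viewer.camera_info(n);print(n,c)
E
```

```text
pics
0.0 [0.28170931 0.55756787 0.23076303] [-3.14054678e+00  6.17034694e-05  2.67377231e+00] 0.08543453915120111 0.0187
top {'fx': 613.5225260160971, 'fy': 613.5225260160971, 'cx': 323.23823801818753, 'cy': 247.0869252435077, 'R': array([[-0.3094427 , -0.95090156, -0.00560677],
       [-0.92377748,  0.30200415, -0.23543293],
       [ 0.22556681, -0.06767359, -0.97187443]]), 't': array([0.04795065, 0.56908666, 1.43176121])}
side {'fx': 458.7956728857146, 'fy': 458.7956728857146, 'cx': 320.6425726070337, 'cy': 240.15276667705228, 'R': array([[ 0.84091019, -0.54082245,  0.0195226 ],
       [-0.16924414, -0.29707569, -0.93973531],
       [ 0.51402964,  0.78692891, -0.341345  ]]), 't': array([-0.52611231,  0.10895538,  0.78450924])}
```

View pics/top0.png

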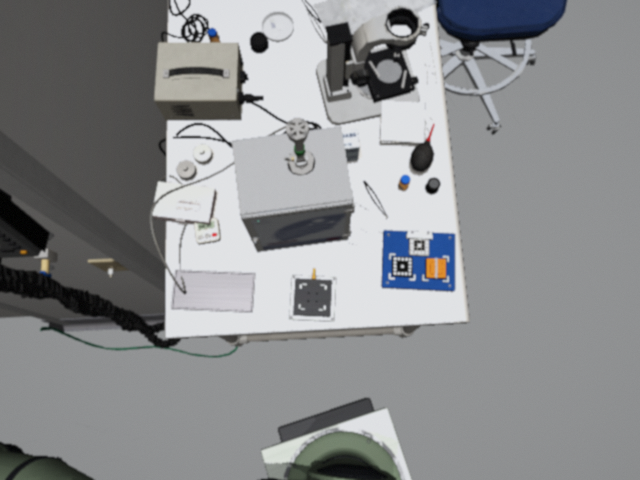

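View pics/side0.png

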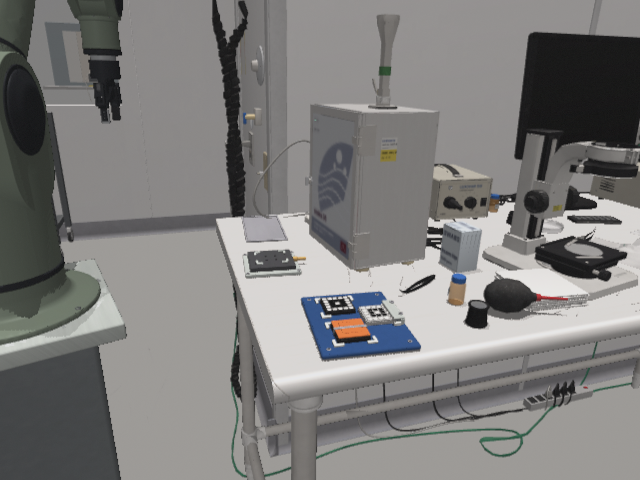

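The top view shows the carrier near (419,260), with the open tray at (402,267), the lidded one at (437,268) and the grey one at (419,246). The station is at (313,298) and the put-down tray at (213,291). The cabinet is in the middle, and the vial, loupe and tweezers lie beyond the carrier. Next I'll measure poses by mask.

```bash
cat > h.py <<'E'
import numpy as np,cv2
from workcell import observe, viewer, bot
from scipy.spatial.transform import Rotation as Ro
def cast(c,uv,z):
    uv=np.atleast_2d(np.asarray(uv,float))
    r=np.c_[(uv[:,0]-c["cx"])/c["fx"],(uv[:,1]-c["cy"])/c["fy"],np.ones(len(uv))]@c["R"]
    o=-c["R"].T@c["t"]
    return o+r*((z-o[2])/r[:,2])[:,None]
def biggest(m):
    cs=cv2.findContours(m.astype(np.uint8),cv2.RETR_EXTERNAL,cv2.CHAIN_APPROX_NONE)[0]
    return max(cs,key=cv2.contourArea)[:,0]
def rect(c,cont,z):
    P=cast(c,cont,z)[:,:2]
    (x,y),(w,h),a=cv2.minAreaRect((P*1000).astype(np.float32))
    return np.round([x,y,w,h,a],1)
def move(goal,yaw,roll=np.pi,pitch=0):
    """tool-frame shift (cm) and rotvec to reach TCP goal with given yaw, from measured pose"""
    s=observe();R0=Ro.from_euler("xyz",s["tool_rot"]);R1=Ro.from_euler("xyz",[roll,pitch,yaw])
    sh=R0.inv().apply(np.array(goal)-s["position"])*100; rv=(R0.inv()*R1).as_rotvec()
    print("shift",np.round(sh,2),"rot",np.round(rv,4)); return sh,rv
E
python3 - <<'E'
from h import *
for n in ("top","side"):
    f=np.load(f"pics/{n}0.npz");p=f["p"];c=viewer.camera_info(n);h=cv2.cvtColor(p,cv2.COLOR_RGB2HSV)
    H,S,V=[h[:,:,i].astype(int) for i in range(3)]
    yy,xx=np.mgrid[:480,:640]
    box=lambda a,b,e,g:(xx>a)&(xx<b)&(yy>e)&(yy<g)
    B={"top":[(370,465,222,300),(283,342,272,325),(165,262,262,318)],"side":[(290,425,285,365),(235,310,240,285),(235,295,205,250)]}[n]
    print(n,"carrier",rect(c,biggest((H>98)&(H<125)&(S>120)&box(*B[0])),.01))
    print("orange",rect(c,biggest((H<20)&(S>150)&box(*B[0])),.022))
    print("pedestal",rect(c,biggest((V<100)&box(*B[1])),.018))
    m=box(*B[2]);
    print("putdown",rect(c,biggest(m&(V<215)&(V>120)),.005), V[m][::400])
    P=p[B[1][2]:B[1][3],B[1][0]:B[1][1]]
E
python3 - <<'E'
import cv2,numpy as np
p=cv2.imread("pics/top0.png")
a=cv2.resize(p[220:325,280:470],None,fx=4,fy=4,interpolation=cv2.INTER_CUBIC)
cv2.imwrite("pics/c1.png",a)
E
```

```text
top carrier [ 463.1 -351.8  177.5  144.9   69. ]
orange [ 433.1 -369.9   17.5   46.5   69.7]
pedestal [454.8 -68.8  85.6  86.7  69.3]
putdown [560.8 169.9 228.7 119.   69.6] [172 228 175 198 200 200 214 138 204 208 210 212 215 228]
side carrier [ 460.  -359.5  185.   147.5   69. ]
orange [ 422.1 -401.6   25.3   48.    69.3]
pedestal [450.  -82.9 104.6  91.4  69. ]
putdown [569.4 191.8 312.6 159.3  60.4] [ 28 122 172 172 217 217 217]
```

View pics/c1.png

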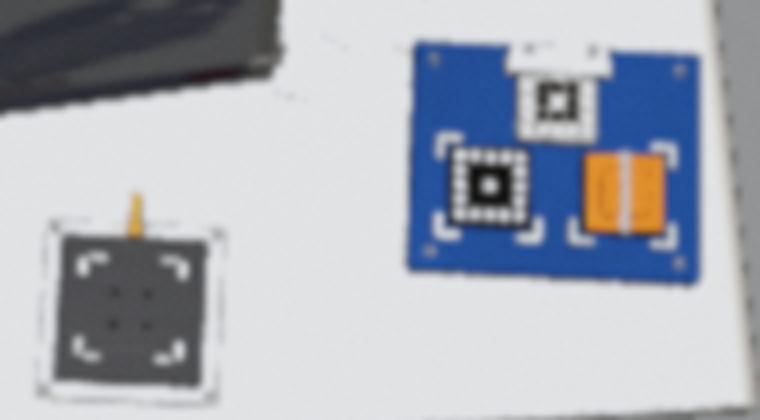

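The crop confirms that everything is turned about -21°: the open tray is in the left (+y) nest, the lidded one in the right nest, and the grey one is under the lip. The put-down mask is poor, so I'll look closer with the wrist camera on the way, starting at the put-down tray.

```bash
python3 - <<'E'
from h import *
move([.47,.2,.32],np.radians(159))
c=viewer.camera_info("wrist");print(c,-c["R"].T@c["t"])
E
```

```text
shift [-32.93 -23.44  -8.9 ] rot [-0.001   0.     -0.1013]
{'fx': 340.8088965256213, 'fy': 340.8088965256213, 'cx': 323.56315946202113, 'cy': 245.63818387774495, 'R': array([[ 4.50007710e-01,  8.93024163e-01, -9.51737163e-04],
       [ 8.54005010e-01, -4.30033321e-01,  2.92825520e-01],
       [ 2.61090986e-01, -1.32586530e-01, -9.56165419e-01]]), 't': array([-0.62574785, -0.03842029,  0.37965503])} [0.21527797 0.59262309 0.37366791]
```

Request:
{"api": "play_rows", "payload": {
  "motion": [
    [-4.2,-3,-1.2,0,0,-0.1,1],
    [-8.4,-6,-2.4,0,0,-0.1,1],
    [-12.6,-9,-3.6,0,0,-0.1,1],
    [-16.8,-12,-4.8,0,0,-0.1,1],
    [-21,-15,-6,0,0,-0.1,1]
  ]
}}

```text
clock: 0.6
position: [0.3954, 0.3402, 0.2882]
tool_rot: [-3.141, -0.0, 2.774]
force: [1.7, 0.4, 0.2]
grip_width: 0.0854
finger_force: 0.0
```

Request:
{"api": "play_rows", "payload": {
  "motion": [
    [-4.3,-3,-1,0,0,0,1],
    [-8.5,-6,-2,0,0,0,1],
    [-11,-7.5,-3,0,0,0,1],
    [-11,-7.5,-3,0,0,0,1],
    [-11,-7.5,-3,0,0,0,1]
  ]
}}

```text
clock: 1.1
position: [0.4707, 0.2322, 0.3178]
tool_rot: [-3.142, -0.0, 2.772]
force: [-0.0, 0.1, -0.5]
grip_width: 0.085
finger_force: 0.0
```

```bash
python3 - <<'E'
from h import *
s=observe();print(s["clock"],s["position"],s["tool_rot"],s["qpos"],s["force"])
c=viewer.camera_info("wrist");p,d=viewer.grab_frame("wrist");cv2.imwrite("pics/w1.png",p[:,:,::-1]);np.savez("pics/w1.npz",p=p,d=d,**c)
E
```

```text
1.1 [0.47070151 0.23218192 0.31780821] [-3.14157767e+00 -1.70593936e-04  2.77232248e+00] [-0.61783536  0.27409243  0.05892196  1.75297828 -0.01789361  1.11515143
  0.64829451] [-0.03389116  0.0655081  -0.51450295]
```

View pics/w1.png

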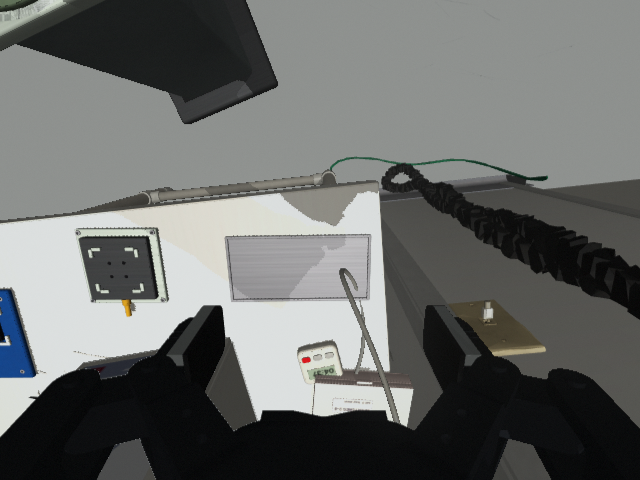

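The wrist view shows the put-down tray at (226–371, 234–300), with a hose end over its right part near (345,270), and the station at (122,265). I'll measure the poses and the hose's height.

```bash
python3 - <<'E'
from h import *
f=np.load("pics/w1.npz");p,d=f["p"],f["d"];c={k:f[k] for k in("fx","fy","cx","cy","R","t")}
# floor corners from gradient image: grey putdown: saturation/brightness mask
h=cv2.cvtColor(p,cv2.COLOR_RGB2HSV).astype(int)
yy,xx=np.mgrid[:480,:640]
b=(xx>215)&(xx<381)&(yy>226)&(yy<308)
print(p[265,280],p[250,360],p[220,300],p[290,240],p[228,240],p[305,300],p[265,376])
X=np.stack([(xx-c["cx"])/c["fx"]*d,(yy-c["cy"])/c["fy"]*d,d],-1)
W=(X-c["t"])@c["R"]   # world points
print("z floor",W[260,250],W[280,300],"table",W[315,260])
print("hose",[ (r,k,np.round(W[r,k],3)) for r,k in((270,342),(275,350),(285,352),(300,358),(340,372))])
m=b&(h[:,:,2]<205)&(W[:,:,2]<.02)
k=biggest(m);print("putdown",rect(c,k,.005),cv2.boundingRect(k))
b=(xx>80)&(xx<165)&(yy>230)&(yy<310)&(h[:,:,2]<110);k=biggest(b)
k2=k;print("ped",rect(c,k,.018))
# white stops inside pedestal
hull=np.zeros((480,640),np.uint8);cv2.fillConvexPoly(hull,cv2.convexHull(k),1);hull=cv2.erode(hull,np.ones((5,5)))
st=(hull>0)&(h[:,:,2]>140);ys,xs=np.nonzero(st);print("stops",len(ys),rect(c,np.c_[xs,ys],.022))
E
```

```text
[162 160 163] [187 186 188] [219 223 217] [145 144 145] [220 221 211] [219 223 223] [218 221 221]
z floor [0.51416756 0.10459439 0.00287213] [0.5683071  0.15929061 0.00261398] table [0.59981682 0.08128579 0.00101924]
hose [(270, 342, array([0.553, 0.227, 0.063])), (275, 350, array([0.58 , 0.231, 0.02 ])), (285, 352, array([0.603, 0.227, 0.003])), (300, 358, array([0.63 , 0.227, 0.001])), (340, 372, array([ 0.702,  0.225, -0.001]))]
putdown [555.4 162.7 204.5 113.3  69.7] (224, 233, 148, 75)
ped [463.6 -67.9  97.2 109.   68.9]
stops 383 [467.3 -70.7  73.8  86.5  68.9]
```

```bash
python3 - <<'E'
from h import *
f=np.load("pics/w1.npz");p,d=f["p"],f["d"];c={k:f[k] for k in("fx","fy","cx","cy","R","t")}
yy,xx=np.mgrid[:480,:640]
W=(np.stack([(xx-c["cx"])/c["fx"]*d,(yy-c["cy"])/c["fy"]*d,d],-1)-c["t"])@c["R"]
m=(W[:,:,2]>.02)&(xx>300)&(xx<400)&(yy>240)&(yy<350)&(d>0)
ys,xs=np.nonzero(m);o=np.argsort(ys)[::8]
for i in o[:40]: print(ys[i],xs[i],np.round(W[ys[i],xs[i]],3))
p,d=[np.load("pics/top0.npz")[k] for k in"pd"];c=viewer.camera_info("top")
W=(np.stack([(xx-c["cx"])/c["fx"]*d,(yy-c["cy"])/c["fy"]*d,d],-1)-c["t"])@c["R"]
m=(W[:,:,2]>.02)&(xx>150)&(xx<260)&(yy>220)&(yy<315)&(d>0);ys,xs=np.nonzero(m);print("top",len(ys))
for i in np.argsort(ys)[::12]: print(ys[i],xs[i],np.round(W[ys[i],xs[i]],3))
q=cv2.imread("pics/w1.png")[220:320,60:390];cv2.imwrite("pics/c2.png",cv2.resize(q,None,fx=2.4,fy=2.4))
s=cv2.imread("pics/side0.png")[130:290,220:330];s=cv2.resize(s,None,fx=3.5,fy=3.5);cv2.imwrite("pics/c3.png",s)
E
```

```text
268 340 [0.556 0.224 0.044]
269 342 [0.553 0.227 0.058]
270 342 [0.553 0.227 0.063]
271 341 [0.552 0.225 0.066]
272 340 [0.553 0.224 0.068]
272 348 [0.573 0.23  0.025]
273 346 [0.572 0.227 0.029]
274 343 [0.553 0.227 0.075]
275 343 [0.554 0.227 0.077]
276 344 [0.555 0.227 0.078]
278 342 [0.555 0.225 0.082]
279 345 [0.557 0.228 0.083]
281 343 [0.557 0.225 0.088]
282 346 [0.558 0.228 0.09 ]
284 343 [0.559 0.224 0.091]
285 346 [0.561 0.227 0.093]
287 344 [0.561 0.224 0.095]
288 347 [0.562 0.227 0.1  ]
289 349 [0.564 0.229 0.099]
291 347 [0.564 0.226 0.101]
292 350 [0.566 0.229 0.104]
294 347 [0.567 0.225 0.104]
295 350 [0.568 0.228 0.107]
296 352 [0.57  0.23  0.107]
298 350 [0.57  0.227 0.11 ]
299 353 [0.571 0.23  0.112]
301 350 [0.572 0.226 0.113]
302 353 [0.574 0.229 0.114]
303 355 [0.575 0.231 0.114]
305 353 [0.575 0.228 0.118]
306 355 [0.577 0.23  0.118]
308 352 [0.578 0.226 0.118]
309 355 [0.579 0.229 0.121]
310 357 [0.58  0.231 0.122]
312 354 [0.581 0.227 0.123]
313 356 [0.581 0.229 0.127]
314 359 [0.584 0.232 0.126]
316 356 [0.585 0.228 0.126]
317 358 [0.586 0.229 0.128]
318 361 
[... 954 characters left out ...]

236 259 [0.602 0.008 0.171]
237 255 [0.606 0.017 0.162]
238 216 [0.674 0.117 0.02 ]
239 156 [0.661 0.229 0.194]
239 256 [0.601 0.017 0.159]
240 252 [0.604 0.026 0.152]
241 252 [0.608 0.028 0.128]
242 201 [0.675 0.156 0.022]
243 254 [0.607 0.026 0.108]
244 258 [0.608 0.018 0.086]
246 157 [0.647 0.232 0.186]
247 257 [0.605 0.023 0.072]
249 158 [0.642 0.233 0.18 ]
250 259 [0.605 0.022 0.038]
253 161 [0.632 0.23  0.176]
258 161 [0.624 0.235 0.165]
262 163 [0.614 0.233 0.164]
266 166 [0.606 0.231 0.151]
270 169 [0.598 0.229 0.139]
275 170 [0.588 0.231 0.134]
279 174 [0.577 0.226 0.127]
283 176 [0.57  0.226 0.116]
287 179 [0.561 0.224 0.104]
289 184 [0.57  0.226 0.031]
291 186 [0.562 0.222 0.037]
```

View pics/c3.png

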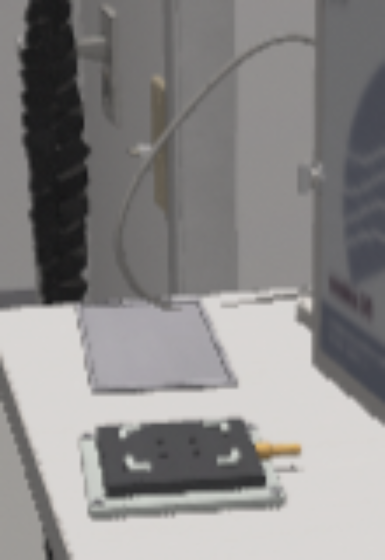

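Side crop: the hose hangs over the put-down tray's far (+y) end. I'll set both trays in its free -y part, turned 90°, so the fingers work along putdown x, clear of the hose and of each other. Next I'll refine the put-down edges.

View pics/c2.png

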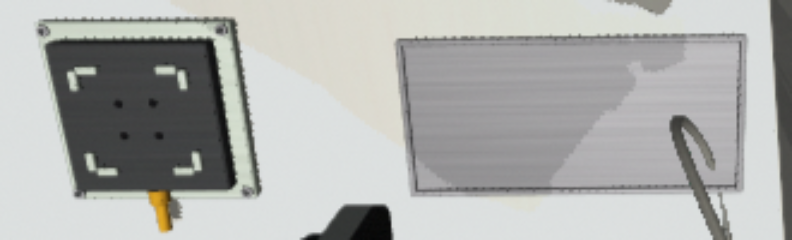

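```bash
python3 - <<'E'
from h import *
f=np.load("pics/w1.npz");c={k:f[k] for k in("fx","fy","cx","cy","R","t")}
k=np.array([[226,236],[370,234],[369,300],[232,301]])
P=cast(c,k,.005);print(np.round(P[:,:2],4),[np.linalg.norm(P[i]-P[(i+1)%4]) for i in range(4)])
move([.42,-.07,.25],np.radians(159))
E
```

```text
[[0.4696 0.089 ]
 [0.5387 0.2762]
 [0.6333 0.2424]
 [0.5623 0.0538]] [np.float64(0.19953284872175855), np.float64(0.10044596398914533), np.float64(0.20152822363708697), np.float64(0.09916166516117478)]
shift [ -6.22 -30.08   6.76] rot [-0.0002 -0.0007 -0.001 ]
```

The crop shows the put-down corners at (226,236), (371,235), (370,300) and (232,301) in the full picture. They cast to 200 x 100 mm, so the centre is (0.551, 0.165) and yaw about -20.5°. Next the station.

Request:
{"api": "play_rows", "payload": {
  "motion": [
    [-2,-5,1,0,0,0,0.42],
    [-3.5,-9.5,2,0,0,0,0.42],
    [-4.5,-14,3,0,0,0,0.42],
    [-5.5,-18.5,4,0,0,0,0.42],
    [-6.2,-23,5,0,0,0,0.42]
  ]
}}

```text
clock: 1.65
position: [0.4449, -0.0049, 0.2673]
tool_rot: [-3.142, -0.0, 2.776]
force: [1.6, -0.7, 0.1]
grip_width: 0.0602
finger_force: 0.0
```

Request:
{"api": "play_rows", "payload": {
  "motion": [
    [0,-4,1,0,0,0,0.42],
    [0,-7.1,1.8,0,0,0,0.42],
    [0,-7.1,1.8,0,0,0,0.42],
    [0,-7.1,1.8,0,0,0,0.42],
    [0,-7.1,1.8,0,0,0,0.42]
  ]
}}

```text
clock: 2.15
position: [0.4206, -0.0691, 0.2499]
tool_rot: [3.141, 0.0, 2.776]
force: [-0.5, -1.0, -0.2]
grip_width: 0.0608
finger_force: 0.0
```

```bash
python3 - <<'E'
from h import *
s=observe();print(s["clock"],s["position"],s["tool_rot"],s["grip_width"])
c=viewer.camera_info("wrist");p,d=viewer.grab_frame("wrist");cv2.imwrite("pics/w2.png",p[:,:,::-1]);np.savez("pics/w2.npz",p=p,d=d,**c)
yy,xx=np.mgrid[:480,:640]
X=np.stack([(xx-c["cx"])/c["fx"]*d,(yy-c["cy"])/c["fy"]*d,d],-1)
W=(X-c["t"])@c["R"]
Rt=Ro.from_euler("xyz",s["tool_rot"]);T=Rt.inv().apply((W-s["position"]).reshape(-1,3)).reshape(W.shape)*1000
m=(d>0)&(T[:,:,2]>-60)&(T[:,:,2]<30)&(abs(T[:,:,1])<60)&(abs(T[:,:,0])<25)
t=T[m];print("tool-frame finger pts",len(t), "z max",np.percentile(t[:,2],[50,90,99,99.9]))
for sgn in(1,-1):
    q=t[t[:,1]*sgn>0];q=q[q[:,2]>np.percentile(q[:,2],99)-4];print(np.round([q.min(0),q.max(0)],1))
b=cv2.imread("pics/w2.png")
E
```

```text
2.15 [ 0.42059464 -0.06913033  0.24993581] [3.14131522e+00 4.17701832e-06 2.77603681e+00] 0.06077352537199877
tool-frame finger pts 12408 z max [-51.19167093 -19.90407978  -8.88835081  -5.97940455]
[[-10.2  31.3 -12.8]
 [ 11.9  43.5  -5.3]]
[[-10.5 -40.5 -12.9]
 [ 11.8 -28.7  -4.5]]
```

View pics/w2.png

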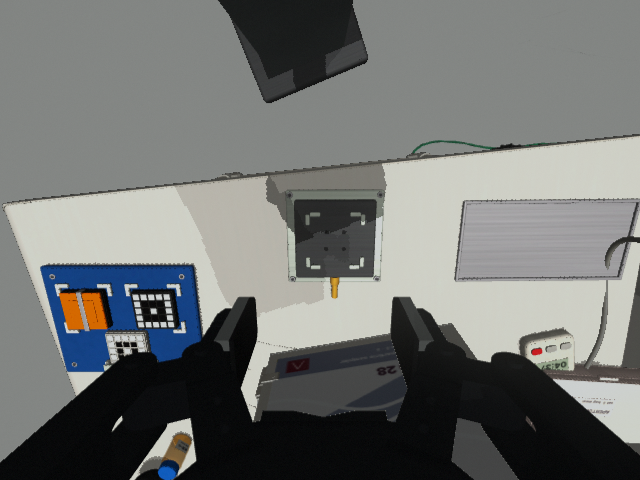

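The station nest shows at (336,240), its stops at about (306,212)–(366,270). The carrier is at (120,315). The finger tips sit about 5 mm behind the TCP at 60 mm opening. Now the nest centre, and then on to the carrier.

```bash
python3 - <<'E'
from h import *
f=np.load("pics/w2.npz");p,d=f["p"],f["d"];c={k:f[k] for k in("fx","fy","cx","cy","R","t")}
h=cv2.cvtColor(p,cv2.COLOR_RGB2HSV).astype(int);V=h[:,:,2]
yy,xx=np.mgrid[:480,:640]
st=(V>125)&(xx>299)&(xx<371)&(yy>206)&(yy<273)
n,l,s,ce=cv2.connectedComponentsWithStats(st.astype(np.uint8))
print(s[1:],)
keep=np.isin(l,[i for i in range(1,n) if 15<s[i,4]<400 and s[i,2]<25 and s[i,3]<25]);ys,xs=np.nonzero(keep)
print("stops rect",rect(c,np.c_[xs,ys],.022))
ped=biggest((V<120)&(xx>285)&(xx<385)&(yy>190)&(yy<282)&((p[:,:,0].astype(int)-p[:,:,2])<40));print("ped",rect(c,ped,.018))
b=(h[:,:,0]>98)&(h[:,:,0]<125)&(h[:,:,1]>120)&(xx<210)&(yy>250);k=biggest(b);print("carrier",rect(c,k,.01))
o=(h[:,:,0]<20)&(h[:,:,1]>150)&(xx<130)&(yy<350)&(yy>270);ys,xs=np.nonzero(o);print("lid",rect(c,np.c_[xs,ys],.022))
move([.40,-.33,.22],np.radians(159))
E
```

```text
[[351 213   5   2   6]
 [361 221   4   4  14]
 [360 257   4  10  36]
 [306 258   4   9  33]
 [311 265   9   4  35]
 [349 265  10   4  37]]
stops rect [481.2 -77.3  66.   13.4  70.2]
ped [452.4 -71.1 100.9 106.6  69.1]
carrier [ 464.4 -349.8  183.7  149.3   69.1]
lid [ 430.7 -381.7   50.    49.8   69.7]
shift [ -7.4  -25.1    2.99] rot [0.0002 0.     0.0011]
```

Request:
{"api": "play_rows", "payload": {
  "motion": [
    [-1.5,-5,0.6,0,0,0,0.42],
    [-3,-10,1.2,0,0,0,0.42],
    [-4.5,-15,1.8,0,0,0,0.42],
    [-6,-20,2.4,0,0,0,0.42],
    [-7.4,-25,3,0,0,0,0.42]
  ]
}}

```text
clock: 2.7
position: [0.401, -0.3192, 0.2212]
tool_rot: [3.141, 0.0, 2.776]
force: [1.6, 2.1, -0.2]
grip_width: 0.0604
finger_force: 0.0
```

Request:
{"api": "play_rows", "payload": {
  "motion": [
    [0,0,0,0,0,0,0.42],
    [0,0,0,0,0,0,0.42],
    [0,0,0,0,0,0,0.42],
    [0,0,0,0,0,0,0.42],
    [0,0,0,0,0,0,0.42]
  ]
}}

```text
clock: 3.2
position: [0.4011, -0.3171, 0.2216]
tool_rot: [3.141, 0.0, 2.776]
force: [0.1, -0.1, 0.4]
grip_width: 0.0604
finger_force: 0.0
```

```bash
python3 - <<'E'
from h import *
f=np.load("pics/w2.npz");p,d=f["p"],f["d"];c={k:f[k] for k in("fx","fy","cx","cy","R","t")}
g=cv2.cvtColor(p,cv2.COLOR_RGB2GRAY)
a=cv2.adaptiveThreshold(g,1,cv2.ADAPTIVE_THRESH_MEAN_C,cv2.THRESH_BINARY,21,-12)
yy,xx=np.mgrid[:480,:640]
a=a*((xx>302)&(xx<370)&(yy>209)&(yy<271))
n,l,s,ce=cv2.connectedComponentsWithStats(a.astype(np.uint8),connectivity=8);print(s[1:])
m=np.isin(l,[i for i in range(1,n) if s[i,4]>6]);ys,xs=np.nonzero(m);print("stops",rect(c,np.c_[xs,ys],.022))
s=observe();print(s["clock"],s["position"],s["tool_rot"],s["grip_width"])
c=viewer.camera_info("wrist");p,d=viewer.grab_frame("wrist");cv2.imwrite("pics/w3.png",p[:,:,::-1]);np.savez("pics/w3.npz",p=p,d=d,**c)
E
```

```text
[[305 212  15  13  97]
 [350 212  15  14  92]
 [331 226  21   9  58]
 [320 231   1   3   3]
 [317 232   1   1   1]
 [322 232   1   1   1]
 [308 240   1   1   1]
 [306 257   4  10  39]
 [360 257   4  10  39]
 [311 265  10   4  37]
 [349 265  10   4  40]]
stops [456.1 -67.8  66.4  66.   69.1]
3.2 [ 0.40106186 -0.31707198  0.22158515] [3.14131056e+00 4.07000374e-04 2.77571970e+00] 0.06035647258457608
```

View pics/w3.png

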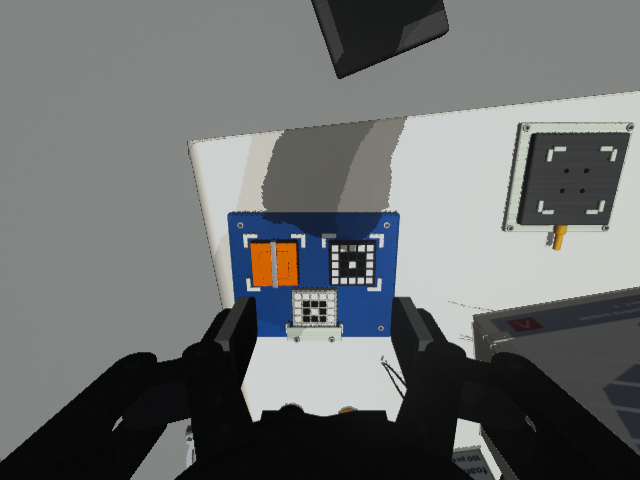

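The station nest measures 66 x 66 mm outside, centre (0.456, -0.068), square with the carrier. In w3 the lidded tray is at (274,264), the open one at (353,264), the grey one at (314,308) and the lip at (314,332). Now their centres.

```bash
python3 - <<'E'
from h import *
f=np.load("pics/w3.npz");p,d=f["p"],f["d"];c={k:f[k] for k in("fx","fy","cx","cy","R","t")}
h=cv2.cvtColor(p,cv2.COLOR_RGB2HSV).astype(int);V=h[:,:,2];S=h[:,:,1]
yy,xx=np.mgrid[:480,:640];bx=lambda a,b,e,g:(xx>=a)&(xx<=b)&(yy>=e)&(yy<=g)
def r(m,z): ys,xs=np.nonzero(m); return rect(c,np.c_[xs,ys],z)
blue=(h[:,:,0]>98)&(h[:,:,0]<125)&(S>120)
print("carrier",rect(c,biggest(blue&bx(220,405,205,345)),.01))
print("lid",r((h[:,:,0]<20)&(S>150)&bx(245,303,238,292),.022))
op=biggest((~blue)&bx(329,377,239,287)&((V>200)|(V<60)));print("open",cv2.boundingRect(op),rect(c,op,.018))
gr=biggest((~blue)&bx(285,345,285,345));print("grey+lip",cv2.boundingRect(gr))
w=biggest((V>180)&(S<40)&bx(333,374,241,285));print("open cells",r((V>170)&(S<40)&bx(331,376,241,285),.018))
print("row profile grey", V[288:330:2,296], "cols",V[300,286:344:2])
R0=Ro.from_euler("z",-20.9,degrees=True)
lid=None
E
```

```text
carrier [ 464.5 -351.7  182.   148.    69.1]
lid [ 430.  -383.1   49.    48.8   69.7]
open (329, 240, 47, 46) [ 459.9 -305.1   50.    51.7   69.4]
grey+lip (285, 288, 61, 58)
open cells [ 461.5 -305.7   43.4   43.7   69.5]
row profile grey [ 62  66  84 200 207 207 151 204 208 207 113 206 207 154 172 208 206 153
 200  89 168] cols [116 116 117 162 146 151 101 147 147 143 154 102 146 154 153 153 149 155
 153 171 175 171 177 122 165 158 137 136 134]
```

Everything fits. The carrier origin is (0.4455, -0.3443) at yaw -20.9°, the nests are at (0.4605, -0.305) and (0.4305, -0.3835), and the rear nest is at (0.498, -0.3645). I'll take the open tray first.

```bash
cat >> h.py <<'E'
P=dict(open=[.4605,-.3052],lid=[.4305,-.3836],grey=[.4983,-.3645],A=[.5273,.1017],B=[.552,.1682],st=[.4561,-.0678])
def go(name,z,yawdeg=159.1):
    s=observe();print(round(s["clock"],2),np.round(s["position"],4),np.round(s["grip_width"],4),end=" ")
    move(P[name]+[z] if isinstance(name,str) else list(name)+[z],np.radians(yawdeg))
E
python3 -c "
from h import *
go('open',.06);go('open',.009)"
```

```text
3.25 [ 0.401  -0.3173  0.2216] 0.0613 shift [-5.12  3.26 16.16] rot [ 0.0002  0.0004 -0.0015]
3.25 [ 0.401  -0.3173  0.2216] 0.0613 shift [-5.12  3.25 21.26] rot [ 0.0002  0.0004 -0.0015]
```

Request:
{"api": "play_rows", "payload": {
  "motion": [
    [-1.6,1,4,0,0,0,0.42],
    [-3.2,2,8,0,0,0,0.42],
    [-4.6,3,12,0,0,0,0.42],
    [-5.12,3.26,15,0,0,0,0.42],
    [-5.12,3.26,16.1,0,0,0,0.42]
  ]
}}

```text
clock: 3.75
position: [0.4597, -0.3046, 0.0578]
tool_rot: [3.141, -0.003, 2.775]
force: [-0.5, 0.2, 0.1]
grip_width: 0.0609
finger_force: 0.0
```

Request:
{"api": "play_rows", "payload": {
  "motion": [
    [0,0,1,0,0,0,0.42],
    [0,0,2,0,0,0,0.42],
    [0,0,2,0,0,0,0.42],
    [0,0,2,0,0,0,0.42],
    [0,0,2,0,0,0,0.42]
  ]
}}

```text
clock: 4.25
position: [0.4603, -0.3065, 0.0413]
tool_rot: [-3.141, 0.001, 2.774]
force: [0.3, -0.8, 0.5]
grip_width: 0.0607
finger_force: 0.0
```

```bash
python3 - <<'E'
from h import *
go('open',.009)
c=viewer.camera_info("wrist");p,d=viewer.grab_frame("wrist");cv2.imwrite("pics/w4.png",p[:,:,::-1]);np.savez("pics/w4.npz",p=p,d=d,**c)
E
```

```text
4.25 [ 0.4603 -0.3065  0.0413] 0.0607 shift [0.03 0.13 3.23] rot [-0.0001  0.0013 -0.0033]
```

View pics/w4.png

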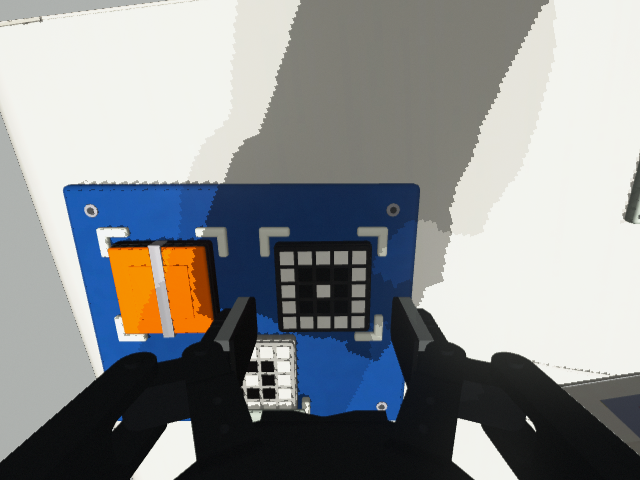

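The open tray at (323,287) lies between the fingers (inner edges about 250 and 400). A quick measurement refines it.

```bash
python3 - <<'E'
from h import *
f=np.load("pics/w4.npz");p=f["p"];c={k:f[k] for k in("fx","fy","cx","cy","R","t")}
h=cv2.cvtColor(p,cv2.COLOR_RGB2HSV).astype(int)
yy,xx=np.mgrid[:480,:640];bx=lambda a,b,e,g:(xx>=a)&(xx<=b)&(yy>=e)&(yy<=g)
m=bx(280,372,244,330)&(h[:,:,2]>110)&(h[:,:,1]<70)
n,l,s,_=cv2.connectedComponentsWithStats(m.astype(np.uint8));m=np.isin(l,[i for i in range(1,n) if 60<s[i,4]<400 and s[i,2]<22])
ys,xs=np.nonzero(m);print(xs.min(),xs.max(),ys.min(),ys.max(),"cells",rect(c,np.c_[xs,ys],.018))
o=(h[:,:,0]<20)&(h[:,:,1]>150)&bx(100,225,235,345);print("lid",rect(c,biggest(o),.022))
E
```

```text
280 365 251 328 cells [ 461.5 -305.8   44.3   44.3   69.7]
lid [ 434.8 -370.4   22.8   48.7   69.7]
```

Request:
{"api": "play_rows", "payload": {
  "motion": [
    [-0.1,0.1,1.5,0,0,0,0.42],
    [-0.1,0.1,2.8,0,0,0,0.42],
    [-0.1,0.1,3.2,0,0,0,0.42],
    [-0.1,0.1,3.2,0,0,0,0.42],
    [-0.1,0.1,3.2,0,0,0,0.42]
  ],
  "squeeze": 30
}}

```text
clock: 4.8
position: [0.4611, -0.3057, 0.0083]
tool_rot: [-3.141, -0.0, 2.774]
force: [-0.2, -0.4, 0.5]
grip_width: 0.0605
finger_force: 0.0
```

Request:
{"api": "play_rows", "payload": {
  "motion": [
    [0,0,0,0,0,0,0],
    [0,0,0,0,0,0,0],
    [0,0,0,0,0,0,0],
    [0,0,0,0,0,0,0],
    [0,0,0,0,0,0,0]
  ]
}}

```text
clock: 5.3
position: [0.4613, -0.3057, 0.0088]
tool_rot: [-3.142, 0.001, 2.774]
force: [-1.1, 0.3, 7.2]
grip_width: 0.0496
finger_force: 31.4
```

Gripped (49.6 mm, 31 N). Lift and check the hold.

Request:
{"api": "play_rows", "payload": {
  "motion": [
    [0,0,-1,0,0,0,0],
    [0,0,-3,0,0,0,0],
    [0,0,-6,0,0,0,0],
    [0,0,-9,0,0,0,0],
    [0,0,-12,0,0,0,0]
  ]
}}

```text
clock: 5.8
position: [0.4611, -0.3055, 0.1303]
tool_rot: [-3.142, 0.0, 2.774]
force: [0.2, -0.9, -0.9]
grip_width: 0.05
finger_force: 31.4
```

```bash
python3 -c "
from h import *
go([.42,-.10],.14,110);go('A',.14,69.5)"
```

```text
5.8 [ 0.4611 -0.3055  0.1303] 0.05 shift [11.23 17.7  -0.98] rot [1.000e-04 5.000e-04 8.537e-01]
5.8 [ 0.4611 -0.3055  0.1303] 0.05 shift [ 8.48 40.38 -0.98] rot [3.0000e-04 4.0000e-04 1.5606e+00]
```

Request:
{"api": "play_rows", "payload": {
  "motion": [
    [2.3,3.6,-0.2,0,0,0.14,0],
    [4.6,7.2,-0.5,0,0,0.28,0],
    [6.9,10.7,-0.7,0,0,0.42,0],
    [9.1,14.2,-1,0,0,0.56,0],
    [11.2,17.7,-1,0,0,0.7,0]
  ]
}}

```text
clock: 6.3
position: [0.42, -0.0986, 0.1392]
tool_rot: [3.14, -0.0, 2.068]
force: [1.6, 1.3, 0.3]
grip_width: 0.05
finger_force: 31.4
```

```bash
python3 -c "
from h import *
go('A',.14,69.5)"
```

```text
6.3 [ 0.42   -0.0986  0.1392] 0.05 shift [12.49 18.98 -0.05] rot [ 1.400e-03 -7.000e-04  8.546e-01]
```

Request:
{"api": "play_rows", "payload": {
  "motion": [
    [2.5,3.8,0,0,0,0.145,0],
    [5,7.6,0,0,0,0.29,0],
    [7.5,11.4,0,0,0,0.435,0],
    [10,15.2,0,0,0,0.58,0],
    [12.5,19,0,0,0,0.72,0]
  ]
}}

```text
clock: 6.8
position: [0.5272, 0.1034, 0.1392]
tool_rot: [3.141, -0.001, 1.349]
force: [1.4, -0.8, -0.3]
grip_width: 0.0497
finger_force: 31.4
```

Request:
{"api": "play_rows", "payload": {
  "motion": [
    [0,0,2,0,0,0.13,0],
    [0,0,5,0,0,0.13,0],
    [0,0,7,0,0,0.13,0],
    [0,0,8,0,0,0.13,0],
    [0,0,8,0,0,0.13,0]
  ]
}}

```text
clock: 7.3
position: [0.5263, 0.1009, 0.0581]
tool_rot: [-3.141, 0.0, 1.224]
force: [0.3, -0.4, 0.1]
grip_width: 0.0496
finger_force: 31.4
```

```bash
python3 - <<'E'
from h import *
go('A',.002,69.5)
c=viewer.camera_info("wrist");p,d=viewer.grab_frame("wrist");cv2.imwrite("pics/w5.png",p[:,:,::-1]);np.savez("pics/w5.npz",p=p,d=d,**c)
E
```

```text
7.3 [0.5263 0.1009 0.0581] 0.0496 shift [0.11 0.07 5.61] rot [-0.001   0.0003  0.0105]
```

View pics/w5.png

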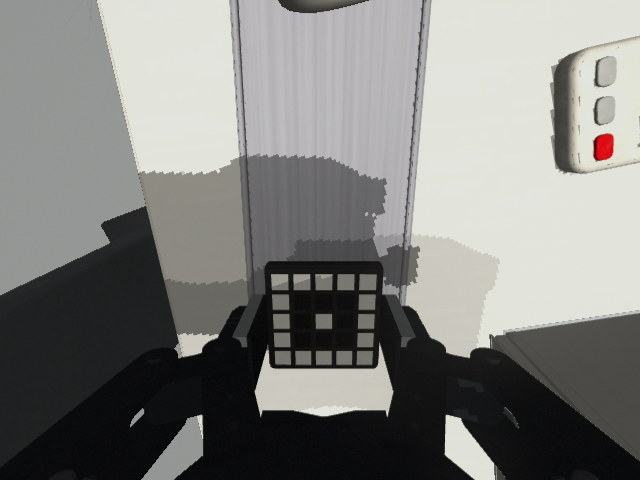

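The tray hangs level between the rims (left about 249, right about 405 at row 290), with the hose end far off at the top. Lower it and release.

Request:
{"api": "play_rows", "payload": {
  "motion": [
    [0.3,0.1,1.5,0,0,0.01,0],
    [0.3,0.1,3,0,0,0.01,0],
    [0.3,0.1,4.5,0,0,0.01,0],
    [0.3,0.1,5.3,0,0,0.01,0],
    [0.3,0.1,5.65,0,0,0.01,0]
  ]
}}

```text
clock: 7.85
position: [0.5281, 0.1032, 0.0008]
tool_rot: [-3.141, 0.001, 1.214]
force: [-5.0, -0.9, 22.7]
grip_width: 0.0496
finger_force: 34.1
```

Request:
{"api": "play_rows", "payload": {
  "motion": [
    [0,0,0,0,0,0,0],
    [0,0,0,0,0,0,0],
    [0,0,0,0,0,0,0.4],
    [0,0,0,0,0,0,0.4],
    [0,0,0,0,0,0,0.4]
  ]
}}

```text
clock: 8.35
position: [0.5286, 0.1036, 0.002]
tool_rot: [3.141, -0.0, 1.214]
force: [0.1, 0.0, 0.5]
grip_width: 0.0597
finger_force: 0.0
```

Request:
{"api": "play_rows", "payload": {
  "motion": [
    [0,0,0,0,0,0,0.4],
    [0,0,-1,0,0,0,0.4],
    [0,0,-4,0,0,0,0.4],
    [0,0,-8,0,0,0,0.4],
    [0,0,-12,0,0,0,0.4]
  ]
}}

```text
clock: 8.85
position: [0.5282, 0.1031, 0.1237]
tool_rot: [-3.141, 0.001, 1.213]
force: [-0.6, 0.2, -0.4]
grip_width: 0.0596
finger_force: 0.0
```

```bash
python3 - <<'E'
from h import *
go([.42,-.1],.14,110)
c=viewer.camera_info("wrist");p,d=viewer.grab_frame("wrist");np.savez("pics/w6.npz",p=p,d=d,**c)
yy,xx=np.mgrid[:480,:640]
W=(np.stack([(xx-c["cx"])/c["fx"]*d,(yy-c["cy"])/c["fy"]*d,d],-1)-c["t"])@c["R"]
h=cv2.cvtColor(p,cv2.COLOR_RGB2HSV).astype(int)
m=(np.hypot(W[:,:,0]-.528,W[:,:,1]-.1035)<.036)&(h[:,:,2]>110)&(W[:,:,2]>.006)&(W[:,:,2]<.016)
ys,xs=np.nonzero(m);print("cells",len(ys),rect(c,np.c_[xs,ys],.010),np.percentile(W[m][:,2],[5,50,95]))
E
```

```text
8.85 [0.5282 0.1031 0.1237] 0.0596 shift [-22.81  -3.02  -1.61] rot [-6.000e-04  5.000e-04 -7.068e-01]
cells 1034 [528.4 103.6  42.5  44.7  69.6] [0.00940106 0.01045734 0.01158287]
```

The open tray lies flat at (0.5284, 0.1036). Now the lidded one.

Request:
{"api": "play_rows", "payload": {
  "motion": [
    [-4.5,-0.6,-0.3,0,0,-0.14,0.4],
    [-9,-1.2,-0.6,0,0,-0.28,0.4],
    [-13.5,-1.8,-0.9,0,0,-0.42,0.4],
    [-18,-2.4,-1.3,0,0,-0.56,0.4],
    [-22.5,-3,-1.6,0,0,-0.7,0.4]
  ]
}}

```text
clock: 9.4
position: [0.4208, -0.0982, 0.1387]
tool_rot: [3.141, 0.0, 1.92]
force: [1.5, -0.8, 0.2]
grip_width: 0.0602
finger_force: 0.0
```

```bash
sed -i 's/A=\[.5273,.1017\]/A=[.5284,.1036]/' h.py; python3 -c "
from h import *
go('lid',.09)"
```

```text
9.4 [ 0.4208 -0.0982  0.1387] 0.0602 shift [-27.15  -8.85   4.87] rot [ 6.000e-04  7.000e-04 -8.572e-01]
```

Request:
{"api": "play_rows", "payload": {
  "motion": [
    [-4.5,-1.5,0.5,0,0,-0.145,0.42],
    [-9,-3,1,0,0,-0.29,0.42],
    [-13.5,-4.5,2,0,0,-0.435,0.42],
    [-18,-6,3,0,0,-0.58,0.42],
    [-22.5,-7.5,4,0,0,-0.72,0.42]
  ]
}}

```text
clock: 9.9
position: [0.4264, -0.3188, 0.1017]
tool_rot: [3.141, 0.001, 2.593]
force: [1.1, 0.6, 0.4]
grip_width: 0.0605
finger_force: 0.0
```

```bash
python3 -c "
from h import *
go('lid',.075)"
```

```text
9.9 [ 0.4264 -0.3188  0.1017] 0.0605 shift [-3.73 -5.31  2.67] rot [ 0.      0.0006 -0.1838]
```

Request:
{"api": "play_rows", "payload": {
  "motion": [
    [-1.8,-2.5,1,0,0,-0.14,0.42],
    [-3.6,-5,2,0,0,-0.14,0.42],
    [-3.6,-5,2,0,0,-0.14,0.42],
    [-3.6,-5,2,0,0,-0.14,0.42],
    [-3.6,-5,2,0,0,-0.14,0.42]
  ]
}}

```text
clock: 10.4
position: [0.431, -0.3778, 0.0819]
tool_rot: [3.142, 0.0, 2.728]
force: [0.4, -0.4, -0.2]
grip_width: 0.0603
finger_force: 0.0
```

```bash
python3 - <<'E'
from h import *
go('lid',.0095)
c=viewer.camera_info("wrist");p,d=viewer.grab_frame("wrist");np.savez("pics/w7.npz",p=p,d=d,**c)
h=cv2.cvtColor(p,cv2.COLOR_RGB2HSV).astype(int);yy,xx=np.mgrid[:480,:640]
o=(h[:,:,0]<20)&(h[:,:,1]>150)&(yy<360)
ys,xs=np.nonzero(o);print(xs.min(),xs.max(),ys.min(),ys.max());print(rect(c,np.c_[xs,ys],.022))
E
```

```text
10.4 [ 0.431  -0.3778  0.0819] 0.0603 shift [-0.19 -0.56  7.24] rot [ 0.      0.     -0.0493]
271 352 228 304
[ 430.1 -383.5   48.7   49.1   69.8]
```

Request:
{"api": "play_rows", "payload": {
  "motion": [
    [-0.2,-0.5,1.5,0,0,-0.05,0.42],
    [-0.2,-0.5,3,0,0,-0.05,0.42],
    [-0.2,-0.5,4.5,0,0,-0.05,0.42],
    [-0.2,-0.5,6,0,0,-0.05,0.42],
    [-0.2,-0.5,6.6,0,0,-0.05,0.42]
  ]
}}

```text
clock: 10.95
position: [0.4301, -0.3831, 0.0135]
tool_rot: [3.141, -0.002, 2.777]
force: [-1.0, -0.6, 0.1]
grip_width: 0.061
finger_force: 0.0
```

Request:
{"api": "play_rows", "payload": {
  "motion": [
    [0,0,0.3,0,0,0,0.42],
    [0,0,0.6,0,0,0,0.42],
    [0,0,0.6,0,0,0,0.42],
    [0,0,0.6,0,0,0,0],
    [0,0,0.6,0,0,0,0]
  ]
}}

```text
clock: 11.45
position: [0.4308, -0.3841, 0.01]
tool_rot: [-3.141, 0.001, 2.777]
force: [0.3, 0.5, 3.9]
grip_width: 0.0497
finger_force: 31.0
```

Request:
{"api": "play_rows", "payload": {
  "motion": [
    [0,0,0,0,0,0,0],
    [0,0,0,0,0,0,0],
    [0,0,0,0,0,0,0],
    [0,0,0,0,0,0,0],
    [0,0,-0.5,0,0,0,0]
  ]
}}

```text
clock: 11.95
position: [0.4305, -0.3839, 0.0145]
tool_rot: [-3.142, -0.0, 2.777]
force: [-0.5, -0.4, 0.2]
grip_width: 0.0498
finger_force: 31.4
```

Request:
{"api": "play_rows", "payload": {
  "motion": [
    [0,0,-2,0,0,0,0],
    [0,0,-5,0,0,0,0],
    [0,0,-9,0,0,0,0],
    [1.5,4,-11,0,0,0,0],
    [3,8,-12.5,0,0,0,0]
  ]
}}

```text
clock: 12.45
position: [0.4312, -0.2983, 0.1412]
tool_rot: [-3.141, 0.002, 2.775]
force: [1.1, 0.6, -0.7]
grip_width: 0.0497
finger_force: 31.4
```

Request:
{"api": "play_rows", "payload": {
  "motion": [
    [1.7,4.3,0,0,0,0,0],
    [3.4,8.7,0,0,0,0,0],
    [5.1,13,0,0,0,0,0],
    [6.6,17.3,0,0,0,0,0],
    [6.6,21.5,0,0,0,0,0]
  ]
}}

```text
clock: 12.95
position: [0.445, -0.0721, 0.1399]
tool_rot: [3.141, -0.0, 2.777]
force: [1.5, -0.8, 0.1]
grip_width: 0.0494
finger_force: 31.4
```

```bash
python3 -c "
from h import *
go('B',.14,159.5)"
```

```text
12.95 [ 0.445  -0.0721  0.1399] 0.0494 shift [-1.43 26.26  0.  ] rot [ 0.0003 -0.0003 -0.0069]
```

Request:
{"api": "play_rows", "payload": {
  "motion": [
    [-0.3,4.7,0,0,0,0,0],
    [-0.6,9.4,0,0,0,0,0],
    [-0.9,14.1,0,0,0,0,0],
    [-1.2,18.8,0,0,0,0,0],
    [-1.4,23.5,0,0,0,0,0]
  ]
}}

```text
clock: 13.45
position: [0.5437, 0.1425, 0.1399]
tool_rot: [3.141, 0.001, 2.777]
force: [0.5, -1.2, -0.4]
grip_width: 0.0497
finger_force: 31.4
```

Request:
{"api": "play_rows", "payload": {
  "motion": [
    [0,2,0,0,0,0,0],
    [0,2.3,0,0,0,0,0],
    [0,2.3,2,0,0,0,0],
    [0,2.3,4,0,0,0,0],
    [0,2.3,5,0,0,0,0]
  ]
}}

```text
clock: 13.95
position: [0.5506, 0.1608, 0.0884]
tool_rot: [-3.14, -0.001, 2.776]
force: [0.5, 0.2, 0.0]
grip_width: 0.0495
finger_force: 31.4
```

```bash
python3 - <<'E'
from h import *
go([.5526,.1693],.003,159.5)
c=viewer.camera_info("wrist");p,d=viewer.grab_frame("wrist");cv2.imwrite("pics/w8.png",p[:,:,::-1]);np.savez("pics/w8.npz",p=p,d=d,**c)
E
```

```text
13.95 [0.5506 0.1608 0.0884] 0.0495 shift [0.1  0.88 8.54] rot [-0.0013 -0.0009 -0.0077]
```

View pics/w8.png

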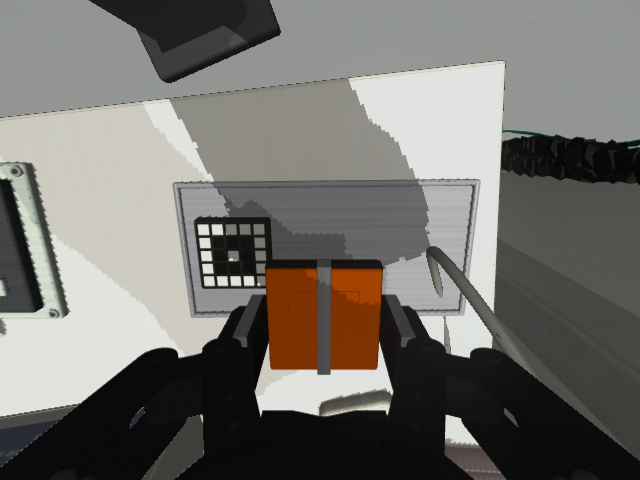

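The open tray lies flat at (235,253), the lidded one hangs centred, and the hose at (430,250) is close to the right knuckle's path. I'll check clearances with the depth map.

```bash
python3 - <<'E'
from h import *
f=np.load("pics/w8.npz");p,d=f["p"],f["d"];c={k:f[k] for k in("fx","fy","cx","cy","R","t")}
s=observe();yy,xx=np.mgrid[:480,:640]
W=(np.stack([(xx-c["cx"])/c["fx"]*d,(yy-c["cy"])/c["fy"]*d,d],-1)-c["t"])@c["R"]
T=Ro.from_euler("xyz",s["tool_rot"]).inv().apply((W-s["position"]).reshape(-1,3)).reshape(W.shape)*1000
g=T[(d>0)&(d<.2)&(abs(T[:,:,0])<60)&(abs(T[:,:,1])<110)]
for a in range(-130,0,15):
    q=g[(g[:,2]>=a)&(g[:,2]<a+15)]
    if len(q): print(a,"ymax",q[:,1].max().round(1),"ymin",q[:,1].min().round(1),"x at ymax",q[q[:,1].argmax(),0].round(1))
# hose points in putdown frame
U=(W[:,:,:2]-[.551,.1654])@np.array([[.937,.349],[-.349,.937]])
m=(W[:,:,2]>.018)&(W[:,:,2]<.3)&(xx>420)&(xx<545)&(yy>240)&(yy<420)&(d>.2)
h=np.c_[U[m],W[m][:,2]]*1000;h=h[np.argsort(h[:,2])]
for a in range(15,200,15):
    q=h[(h[:,2]>=a)&(h[:,2]<a+15)]
    if len(q):print("hose z",a,"x",q[:,0].min().round(),q[:,0].max().round(),"y",q[:,1].min().round(1))
E
```

```text
-115 ymax 21.3 ymin -18.8 x at ymax 20.5
-100 ymax 67.1 ymin -65.1 x at ymax 10.7
-85 ymax 66.0 ymin -62.9 x at ymax 11.0
-70 ymax 62.5 ymin -59.8 x at ymax 11.3
-55 ymax 78.7 ymin -56.0 x at ymax -7.0
-40 ymax 79.8 ymin -37.2 x at ymax -7.9
-25 ymax 73.2 ymin -37.0 x at ymax 3.7
-10 ymax 67.3 ymin -29.9 x at ymax 12.9
hose z 15 x -5.0 7.0 y 60.7
hose z 30 x -12.0 -3.0 y 57.7
```

The knuckles reach ±66 mm at 85–100 mm height, which is too close to the hose. I'll turn the hand the other way (camera toward -y), so the knuckles lie along putdown x, and set the lidded tray at y = -8 mm.

Request:
{"api": "play_rows", "payload": {
  "motion": [
    [0,0,-1,0,0,-0.14,0],
    [0,0,-2,0,0,-0.28,0],
    [0,0,-3,0,0,-0.42,0],
    [0,0,-3,0,0,-0.56,0],
    [0,0,-3,0,0,-0.7,0]
  ]
}}

```text
clock: 14.5
position: [0.5517, 0.1614, 0.1207]
tool_rot: [-3.141, 0.001, -2.801]
force: [-0.5, -0.8, -0.1]
grip_width: 0.0496
finger_force: 31.4
```

Request:
{"api": "play_rows", "payload": {
  "motion": [
    [0,0,0,0,0,-0.14,0],
    [0,0,0,0,0,-0.28,0],
    [0,0,0,0,0,-0.42,0],
    [0,0,0,0,0,-0.56,0],
    [0,0,0,0,0,-0.7,0]
  ]
}}

```text
clock: 15.0
position: [0.5516, 0.1612, 0.1203]
tool_rot: [-3.14, 0.0, -2.101]
force: [-0.1, -0.2, -0.6]
grip_width: 0.0498
finger_force: 31.4
```

```bash
sed -i 's/B=\[.552,.1682\]/B=[.5482,.1579]/' h.py; python3 -c "
from h import *
print(observe()['qpos'])
go('B',.003,249.5)"
```

```text
[-0.29950898  0.58405606 -0.12412637  1.82652131  0.10318946  0.73650281
  2.13126149]
15.0 [0.5516 0.1612 0.1203] 0.0498 shift [ 0.45  0.14 11.73] rot [-1.200e-03 -1.000e-04 -1.728e-01]
```

Request:
{"api": "play_rows", "payload": {
  "motion": [
    [0.4,0.1,0,0,0,-0.14,0],
    [0.4,0.1,2,0,0,-0.17,0],
    [0.4,0.1,5,0,0,-0.17,0],
    [0.4,0.1,8,0,0,-0.17,0],
    [0.4,0.1,9,0,0,-0.17,0]
  ]
}}

```text
clock: 15.5
position: [0.5475, 0.1579, 0.0278]
tool_rot: [3.14, -0.002, -1.937]
force: [0.1, -0.3, -0.1]
grip_width: 0.0497
finger_force: 31.4
```

```bash
python3 - <<'E'
from h import *
go('B',.003,249.5)
c=viewer.camera_info("wrist");p,d=viewer.grab_frame("wrist");cv2.imwrite("pics/w9.png",p[:,:,::-1]);np.savez("pics/w9.npz",p=p,d=d,**c)
E
```

```text
15.5 [0.5475 0.1579 0.0278] 0.0497 shift [-0.03 -0.07  2.48] rot [ 0.0015 -0.0023 -0.0083]
```

View pics/w9.png

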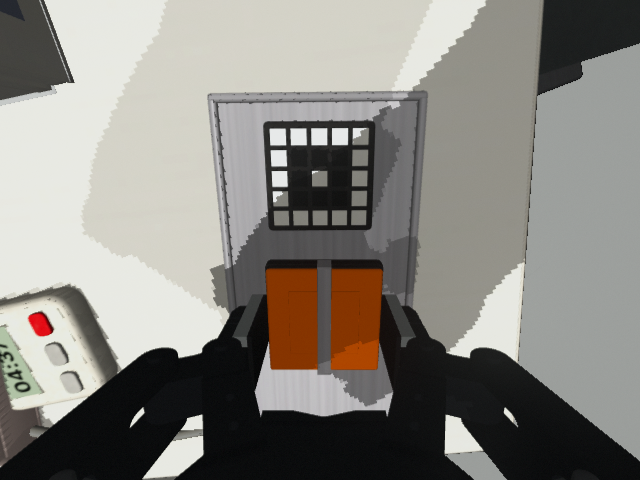

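The lidded tray is above the floor, in line with and clear of the open tray at (320,176). Lower slowly and release.

Request:
{"api": "play_rows", "payload": {
  "motion": [
    [0,-0.1,0.8,0,0,-0.01,0],
    [0,-0.1,1.6,0,0,-0.01,0],
    [0,-0.1,2.1,0,0,-0.01,0],
    [0,-0.1,2.3,0,0,-0.01,0],
    [0,-0.1,2.5,0,0,-0.01,0]
  ]
}}

```text
clock: 16.05
position: [0.5494, 0.1587, 0.0045]
tool_rot: [-3.141, 0.0, -1.926]
force: [0.7, -0.7, 0.5]
grip_width: 0.0495
finger_force: 31.4
```

Request:
{"api": "play_rows", "payload": {
  "motion": [
    [0,0,0.05,0,0,0,0],
    [0,0,0.05,0,0,0,0.4],
    [0,0,0.05,0,0,0,0.4],
    [0,0,0.05,0,0,0,0.4],
    [0,0,0.05,0,0,0,0.4]
  ]
}}

```text
clock: 16.55
position: [0.5493, 0.1587, 0.004]
tool_rot: [-3.142, 0.0, -1.926]
force: [-0.5, 0.1, -0.5]
grip_width: 0.0598
finger_force: 0.0
```

Request:
{"api": "play_rows", "payload": {
  "motion": [
    [0,0,-0.5,0,0,0,0.4],
    [0,0,-2,0,0,0,0.4],
    [0,0,-5,0,0,0,0.4],
    [0,0,-9,0,0,0,0.4],
    [0,0,-12.5,0,0,0,0.4]
  ]
}}

```text
clock: 17.05
position: [0.5493, 0.1587, 0.1318]
tool_rot: [-3.141, 0.001, -1.926]
force: [0.8, -0.3, -0.1]
grip_width: 0.0599
finger_force: 0.0
```

```bash
python3 - <<'E'
from h import *
go([.42,-.1],.14,200)
c=viewer.camera_info("wrist");p,d=viewer.grab_frame("wrist");np.savez("pics/w10.npz",p=p,d=d,**c)
yy,xx=np.mgrid[:480,:640]
W=(np.stack([(xx-c["cx"])/c["fx"]*d,(yy-c["cy"])/c["fy"]*d,d],-1)-c["t"])@c["R"]
h=cv2.cvtColor(p,cv2.COLOR_RGB2HSV).astype(int)
m=(h[:,:,0]<20)&(h[:,:,1]>150)&(np.hypot(W[:,:,0]-.548,W[:,:,1]-.158)<.045)
ys,xs=np.nonzero(m);print("lid",len(ys),rect(c,np.c_[xs,ys],.014),np.percentile(W[m][:,2],[5,50,95]))
E
```

```text
17.05 [0.5493 0.1587 0.1318] 0.0599 shift [28.75  3.12 -0.84] rot [-4.000e-04  9.000e-04  8.664e-01]
lid 3223 [583.  204.  170.9  59.8  52.4] [0.01213922 0.01361    0.01483004]
```

Both front trays are parked flat. Now the grey tray.

Request:
{"api": "play_rows", "payload": {
  "motion": [
    [4.8,0.5,-0.2,0,0,0.14,0.42],
    [9.6,1,-0.4,0,0,0.28,0.42],
    [14.4,1.5,-0.6,0,0,0.42,0.42],
    [19.2,2,-0.8,0,0,0.56,0.42],
    [24,2.6,-0.8,0,0,0.7,0.42]
  ]
}}

```text
clock: 17.6
position: [0.4406, -0.0587, 0.1382]
tool_rot: [-3.141, 0.002, -2.632]
force: [1.5, -0.2, -0.6]
grip_width: 0.0606
finger_force: 0.0
```

```bash
python3 -c "
from h import *
go([.425,-.2],.12);go('grey',.08)"
```

```text
17.6 [ 0.4406 -0.0587  0.1382] 0.0606 shift [  8.26 -11.57   1.82] rot [1.000e-04 2.000e-03 8.745e-01]
17.6 [ 0.4406 -0.0587  0.1382] 0.0606 shift [  9.9  -29.51   5.83] rot [1.000e-04 2.000e-03 8.745e-01]
```

Request:
{"api": "play_rows", "payload": {
  "motion": [
    [2.7,-3.8,0.6,0,0,0.145,0.42],
    [5.4,-7.6,1.2,0,0,0.29,0.42],
    [8,-11.5,1.8,0,0,0.435,0.42],
    [8.6,-16,2,0,0,0.58,0.42],
    [9.1,-20.5,2.5,0,0,0.72,0.42]
  ]
}}

```text
clock: 18.1
position: [0.4635, -0.2826, 0.1133]
tool_rot: [3.141, 0.002, 2.93]
force: [1.3, 0.9, 0.6]
grip_width: 0.0605
finger_force: 0.0
```

Request:
{"api": "play_rows", "payload": {
  "motion": [
    [0,0,0,0,0,0.13,0.42],
    [0,0,0,0,0,0.13,0.42],
    [0,0,0,0,0,0.13,0.42],
    [0,0,0,0,0,0.13,0.42],
    [0,0,0,0,0,0.13,0.42]
  ]
}}

```text
clock: 18.6
position: [0.4633, -0.2798, 0.1123]
tool_rot: [3.141, 0.0, 2.81]
force: [0.0, 0.9, 0.0]
grip_width: 0.0608
finger_force: 0.0
```

```bash
python3 - <<'E'
from h import *
go('grey',.07)
c=viewer.camera_info("wrist");p,d=viewer.grab_frame("wrist");cv2.imwrite("pics/w11.png",p[:,:,::-1]);np.savez("pics/w11.npz",p=p,d=d,**c)
E
```

```text
18.6 [ 0.4633 -0.2798  0.1123] 0.0608 shift [-6.06 -6.87  4.23] rot [0.0004 0.0004 0.0329]
```

View pics/w11.png

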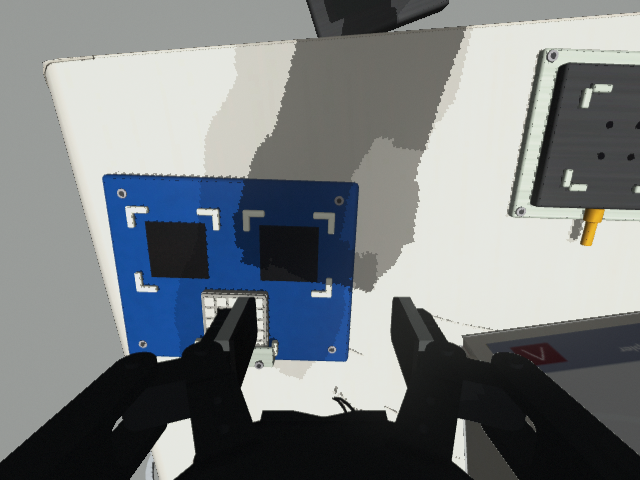

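Both front nests are empty (dark pads at (178,250) and (289,254)), and the grey tray is at about (236,320) under the lip. The pads will check the frame.

```bash
python3 - <<'E'
from h import *
f=np.load("pics/w11.npz");p=f["p"];c={k:f[k] for k in("fx","fy","cx","cy","R","t")}
h=cv2.cvtColor(p,cv2.COLOR_RGB2HSV).astype(int);V=h[:,:,2];yy,xx=np.mgrid[:480,:640]
bx=lambda a,b,e,g:(xx>=a)&(xx<=b)&(yy>=e)&(yy<=g)
for b in((140,213,215,285),(255,324,220,288)):
    k=biggest((V<48)&bx(*b));print(rect(c,k,.01))
k=biggest((V>110)&(h[:,:,1]<60)&bx(196,236,286,340));print(cv2.boundingRect(k))
# front edge (row 291ish) and left edge col
g=bx(195,275,285,345)&(V>100)&(h[:,:,1]<80)
for r in (300,310,320): xs=np.nonzero(g[r])[0];print(r,xs.min(),xs.max(),cast(c,[[xs.min(),r],[xs.max(),r]],.018)[:,:2])
ys=[np.nonzero(g[:,k])[0].min() for k in (212,225,235)];print(ys,cast(c,np.c_[(212,225,235),ys],.018)[:,:2])
E
```

```text
[ 431.5 -384.3   44.    44.    68.9]
[ 461.4 -305.8   44.2   44.2   69.3]
(201, 292, 36, 42)
300 202 265 [[ 0.47256466 -0.37991344]
 [ 0.48823134 -0.33432809]]
310 202 265 [[ 0.48031088 -0.38351269]
 [ 0.49612795 -0.33749238]]
320 203 266 [[ 0.48845993 -0.38644389]
 [ 0.50443035 -0.3399801 ]]
[np.int64(292), np.int64(293), np.int64(295)] [[ 0.46894019 -0.36990181]
 [ 0.47291033 -0.36090235]
 [ 0.47691339 -0.35437461]]
```

Request:
{"api": "play_rows", "payload": {
  "motion": [
    [-2,-2.3,0.5,0,0,0.03,0.42],
    [-4,-4.6,1.5,0,0,0.03,0.42],
    [-6.1,-6.9,3,0,0,0.03,0.42],
    [-6.1,-6.9,4,0,0,0.03,0.42],
    [-6.1,-6.9,4.2,0,0,0.03,0.42]
  ]
}}

```text
clock: 19.15
position: [0.4974, -0.3652, 0.0686]
tool_rot: [3.141, -0.002, 2.777]
force: [-1.3, -0.4, -0.8]
grip_width: 0.0607
finger_force: 0.0
```

Request:
{"api": "play_rows", "payload": {
  "motion": [
    [0,0,1.5,0,0,0,0.42],
    [0,0,3,0,0,0,0.42],
    [0,0,3.4,0,0,0,0.42],
    [0,0,3.4,0,0,0,0.42],
    [0,0,3.4,0,0,0,0.42]
  ]
}}

```text
clock: 19.65
position: [0.4983, -0.3656, 0.0361]
tool_rot: [-3.142, 0.0, 2.777]
force: [-0.3, -0.1, -0.3]
grip_width: 0.0608
finger_force: 0.0
```

```bash
sed -i 's/open=\[.4605,-.3052\],lid=\[.4305,-.3836\],grey=\[.4983,-.3645\]/open=[.4614,-.3058],lid=[.4313,-.3842],grey=[.4992,-.3648]/' h.py; python3 -c "
from h import *
go('grey',.010);print(observe()['force'],observe()['qpos'])"
```

```text
19.65 [ 0.4983 -0.3656  0.0361] 0.0608 shift [-0.05  0.11  2.61] rot [-0.0001  0.0002  0.0003]
[-0.32888337 -0.08791304 -0.28015624] [ 0.39953198  0.77877052  0.20600684  1.75298916 -0.24467935  0.63467598
  1.95188057]
```

Request:
{"api": "play_rows", "payload": {
  "motion": [
    [0,0.1,1,0,0,0,0.42],
    [0,0.1,2,0,0,0,0.42],
    [0,0.1,2.6,0,0,0,0.42],
    [0,0.1,2.6,0,0,0,0.42],
    [0,0.1,2.6,0,0,0,0.42]
  ]
}}

```text
clock: 20.15
position: [0.4984, -0.3648, 0.0097]
tool_rot: [-3.141, -0.0, 2.777]
force: [-0.9, -0.4, -0.1]
grip_width: 0.0605
finger_force: 0.0
```

Request:
{"api": "play_rows", "payload": {
  "motion": [
    [0,0,0,0,0,0,0],
    [0,0,0,0,0,0,0],
    [0,0,0,0,0,0,0],
    [0,0,0,0,0,0,0],
    [0.2,0,0,0,0,0,0]
  ]
}}

```text
clock: 20.65
position: [0.4974, -0.3644, 0.0104]
tool_rot: [-3.141, 0.002, 2.777]
force: [2.3, -0.0, 4.0]
grip_width: 0.0494
finger_force: 31.3
```

Request:
{"api": "play_rows", "payload": {
  "motion": [
    [0.5,0,0,0,0,0,0],
    [1,0,0,0,0,0,0],
    [1.5,0,0,0,0,0,0],
    [2,0,0,0,0,0,0],
    [2.4,0,0,0,0,0,0]
  ]
}}

```text
clock: 21.15
position: [0.4744, -0.3557, 0.0104]
tool_rot: [-3.141, 0.002, 2.777]
force: [2.5, -1.1, 6.0]
grip_width: 0.0494
finger_force: 31.4
```

Request:
{"api": "play_rows", "payload": {
  "motion": [
    [0,0,0,0,0,0,0],
    [0,0,-0.5,0,0,0,0],
    [0,0,-3,0,0,0,0],
    [0,0,-7,0,0,0,0],
    [0,0,-11,0,0,0,0]
  ]
}}

```text
clock: 21.65
position: [0.4734, -0.3551, 0.1209]
tool_rot: [3.141, -0.002, 2.777]
force: [-0.1, 0.3, 0.1]
grip_width: 0.0499
finger_force: 31.3
```

```bash
python3 - <<'E'
from h import *
go([.42,-.15],.13);go('st',.13)
c=viewer.camera_info("wrist");p,d=viewer.grab_frame("wrist");np.savez("pics/w12.npz",p=p,d=d,**c)
h=cv2.cvtColor(p,cv2.COLOR_RGB2HSV).astype(int);V=h[:,:,2]
f=np.load("pics/w9.npz")
yy,xx=np.mgrid[:480,:640];s=observe()
W=(np.stack([(xx-c["cx"])/c["fx"]*d,(yy-c["cy"])/c["fy"]*d,d],-1)-c["t"])@c["R"]
T=Ro.from_euler("xyz",s["tool_rot"]).inv().apply((W-s["position"]).reshape(-1,3)).reshape(W.shape)*1000
m=(d<.19)&(d>.05)&(abs(T[:,:,1])<24)&(T[:,:,2]>-25)&(T[:,:,2]<10)
t=T[m];print("held tray tool-frame",len(t),t.min(0),t.max(0),np.median(t,0))
E
```

```text
21.65 [ 0.4734 -0.3551  0.1209] 0.0499 shift [12.31 17.26 -0.89] rot [ 0.0001 -0.0016 -0.0001]
21.65 [ 0.4734 -0.3551  0.1209] 0.0499 shift [11.87 26.22 -0.89] rot [ 0.0001 -0.0016 -0.0001]
held tray tool-frame 11795 [-22.61103525 -23.93580038 -24.99323874] [28.30537529 23.99878541  6.32451742] [ 6.00373625 -0.61475676 -1.63095347]
```

```bash
python3 - <<'E'
from h import *
for n in("w5","w12"):
    f=np.load(f"pics/{n}.npz");p,d=f["p"],f["d"]
    q=d[:,323]; r=np.nonzero((q>.05)&(q<.2))[0];print(n,"rows of near depth at col 323:",r.min(), [ (k,round(float(q[k]),3)) for k in (255,262,266,300,360,368,372,376,385)])
cv2.imwrite("pics/w12.png",np.load("pics/w12.npz")["p"][:,:,::-1])
E
```

```text
w5 rows of near depth at col 323: 0 [(255, 0.21), (262, 0.149), (266, 0.144), (300, 0.147), (360, 0.156), (368, 0.236), (372, 0.238), (376, 0.237), (385, 0.239)]
w12 rows of near depth at col 323: 260 [(255, 0.269), (262, 0.147), (266, 0.146), (300, 0.149), (360, 0.157), (368, 0.309), (372, 0.311), (376, 0.311), (385, 0.314)]
```

View pics/w12.png

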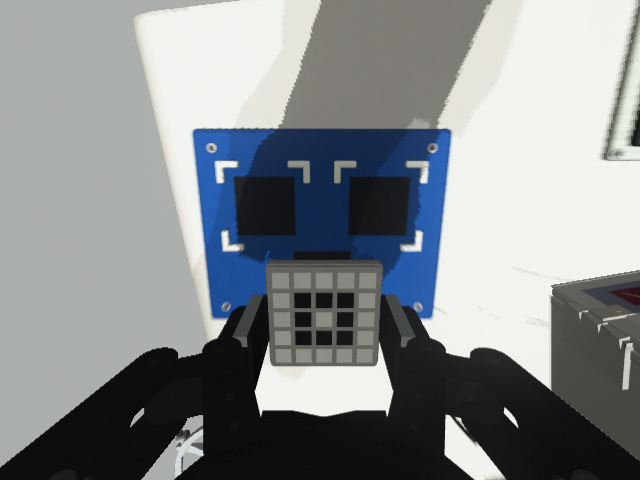

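The grey tray is held level, in the same spot of the hand as the open tray was, and out of the lip. On to the station.

Request:
{"api": "play_rows", "payload": {
  "motion": [
    [2.5,3.4,-0.2,0,0,0,0],
    [5,6.8,-0.4,0,0,0,0],
    [7.4,10.2,-0.6,0,0,0,0],
    [9.8,13.6,-0.8,0,0,0,0],
    [12.2,17.2,-0.9,0,0,0,0]
  ]
}}

```text
clock: 22.2
position: [0.4206, -0.1499, 0.1291]
tool_rot: [3.141, 0.0, 2.776]
force: [0.8, 0.7, 0.2]
grip_width: 0.0501
finger_force: 31.3
```

Request:
{"api": "play_rows", "payload": {
  "motion": [
    [-0.2,4,0,0,0,0,0],
    [-0.4,8,1,0,0,0,0],
    [-0.4,9,3,0,0,0,0],
    [-0.4,9,4.5,0,0,0,0],
    [-0.4,9,5,0,0,0,0]
  ]
}}

```text
clock: 22.7
position: [0.4566, -0.0682, 0.0779]
tool_rot: [-3.141, -0.002, 2.778]
force: [0.4, -1.4, -0.3]
grip_width: 0.0493
finger_force: 31.3
```

Request:
{"api": "play_rows", "payload": {
  "motion": [
    [0,0,0.5,0,0,0,0],
    [0,0,1,0,0,0,0],
    [0,0,1,0,0,0,0],
    [0,0,1,0,0,0,0],
    [0,0,1,0,0,0,0]
  ]
}}

```text
clock: 23.2
position: [0.4576, -0.0688, 0.0692]
tool_rot: [3.141, 0.001, 2.777]
force: [0.1, -0.8, 0.1]
grip_width: 0.0494
finger_force: 31.3
```

```bash
python3 - <<'E'
from h import *
go('st',.019)
c=viewer.camera_info("wrist");p,d=viewer.grab_frame("wrist");cv2.imwrite("pics/w13.png",p[:,:,::-1]);np.savez("pics/w13.npz",p=p,d=d,**c)
E
```

```text
23.2 [ 0.4576 -0.0688  0.0692] 0.0494 shift [0.18 0.04 5.02] rot [ 0.0001  0.0005 -0.0002]
```

View pics/w13.png

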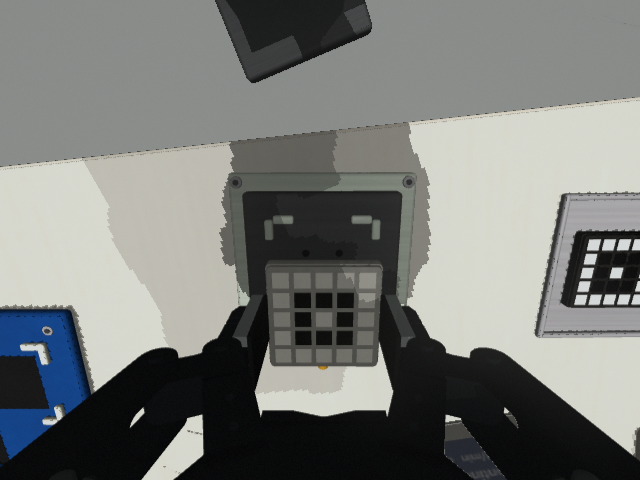

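The nest's front stops are visible at (264–294, 216–241) and (352–380, 216–239), with the tray level above. Cross-check the nest centre from them.

```bash
python3 - <<'E'
from h import *
f=np.load("pics/w13.npz");p=f["p"];c={k:f[k] for k in("fx","fy","cx","cy","R","t")}
g=cv2.cvtColor(p,cv2.COLOR_RGB2GRAY);yy,xx=np.mgrid[:480,:640]
a=cv2.adaptiveThreshold(g,1,cv2.ADAPTIVE_THRESH_MEAN_C,cv2.THRESH_BINARY,31,-12)*((xx>256)&(xx<390)&(yy>210)&(yy<244))
n,l,s,_=cv2.connectedComponentsWithStats(a.astype(np.uint8));print(s[1:])
m=np.isin(l,[i for i in range(1,n) if s[i,4]>60]);ys,xs=np.nonzero(m)
P_=cast(c,np.c_[xs,ys],.022)[:,:2];e=np.array([np.cos(np.radians(-20.9)),np.sin(np.radians(-20.9))]);q=np.array([-e[1],e[0]])
u,v=P_@e,P_@q;print(u.min(),v.min(),v.max(),"width",v.max()-v.min());ctr=(u.min()+.033)*e+(v.min()+v.max())/2*q;print("centre",ctr)
E
```

```text
[[264 215  30  25 337]
 [351 215  30  25 335]]
0.4170719429589132 0.06607937393847726 0.13254644596014284 width 0.06646707202166557
centre [ 0.45588791 -0.0677792 ]
```

Request:
{"api": "play_rows", "payload": {
  "motion": [
    [0.15,0.05,1.2,0,0,0,0],
    [0.15,0.05,2.4,0,0,0,0],
    [0.15,0.05,3.4,0,0,0,0],
    [0.15,0.05,4.2,0,0,0,0],
    [0.15,0.05,4.6,0,0,0,0]
  ]
}}

```text
clock: 23.75
position: [0.4559, -0.0677, 0.022]
tool_rot: [-3.141, -0.001, 2.777]
force: [-0.1, -0.2, 0.6]
grip_width: 0.0496
finger_force: 31.3
```

Request:
{"api": "play_rows", "payload": {
  "motion": [
    [0,0,0.2,0,0,0,0],
    [0,0,0.4,0,0,0,0],
    [0,0,0.4,0,0,0,0],
    [0,0,0.4,0,0,0,0],
    [0,0,0.4,0,0,0,0]
  ]
}}

```text
clock: 24.25
position: [0.4564, -0.0676, 0.0191]
tool_rot: [3.142, 0.0, 2.777]
force: [-0.6, 0.4, -0.6]
grip_width: 0.0495
finger_force: 31.3
```

Request:
{"api": "play_rows", "payload": {
  "motion": [
    [0,0,0.04,0,0,0,0],
    [0,0,0.04,0,0,0,0.42],
    [0,0,0.04,0,0,0,0.42],
    [0,0,0.04,0,0,0,0.42],
    [0,0,0,0,0,0,0.42]
  ]
}}

```text
clock: 24.75
position: [0.4562, -0.0676, 0.0189]
tool_rot: [-3.142, -0.0, 2.777]
force: [-0.2, 0.1, -0.1]
grip_width: 0.0605
finger_force: 0.0
```

Request:
{"api": "play_rows", "payload": {
  "motion": [
    [0,0,-0.5,0,0,0,0.42],
    [0,0,-2,0,0,0,0.42],
    [0,0,-5,0,0,0,0.42],
    [0,0,-9,0,0,0,0.42],
    [0,0,-12,0,0,0,0.42]
  ]
}}

```text
clock: 25.25
position: [0.4562, -0.0678, 0.1411]
tool_rot: [3.141, 0.001, 2.777]
force: [0.4, 0.2, 0.0]
grip_width: 0.0606
finger_force: 0.0
```

```bash
python3 - <<'E'
from h import *
go('A',.14,69.5);go('B',.14,249.5)
c=viewer.camera_info("wrist");p,d=viewer.grab_frame("wrist");cv2.imwrite("pics/w14.png",p[:,:,::-1]);np.savez("pics/w14.npz",p=p,d=d,**c)
yy,xx=np.mgrid[:480,:640]
W=(np.stack([(xx-c["cx"])/c["fx"]*d,(yy-c["cy"])/c["fy"]*d,d],-1)-c["t"])@c["R"]
D=W[:,:,:2]-[.4559,-.0678];U=D@np.array([[.934,.357],[-.357,.934]])
m=(abs(U[:,:,0])<.022)&(abs(U[:,:,1])<.022)&(d>.1)
A=np.c_[U[m],np.ones(m.sum())];k=np.linalg.lstsq(A,W[m][:,2],rcond=None)[0];print("top plane z,tilt deg",k[2],np.degrees(k[:2]))
t=(abs(U[:,:,0])<.04)&(abs(U[:,:,1])<.04)&(W[:,:,2]>.0245)&(W[:,:,2]<.03);print("top extents",U[t].min(0),U[t].max(0))
E
```

```text
25.25 [ 0.4562 -0.0678  0.1411] 0.0606 shift [-0.63 18.59  0.11] rot [8.0000e-04 4.0000e-04 1.5635e+00]
25.25 [ 0.4562 -0.0678  0.1411] 0.0606 shift [-0.54 24.37  0.11] rot [-4.0000e-04  8.0000e-04 -1.5781e+00]
top plane z,tilt deg 0.026399227302421335 [-0.01226457  0.11145853]
top extents [-0.02497589 -0.02375233] [0.0255275  0.02678155]
```

The grey tray is seated: its top is at 26.4 mm with tilt about 0.1°. Now I'll return the open tray.

Request:
{"api": "play_rows", "payload": {
  "motion": [
    [0,2,0,0,0,0.145,0.42],
    [0,4,0,0,0,0.29,0.42],
    [0,6,0,0,0,0.435,0.42],
    [0,8,0,0,0,0.58,0.42],
    [0,10,0,0,0,0.725,0.42]
  ]
}}

```text
clock: 25.8
position: [0.4921, 0.0267, 0.1392]
tool_rot: [3.141, -0.0, 2.046]
force: [0.0, -0.4, -0.8]
grip_width: 0.0603
finger_force: 0.0
```

```bash
python3 -c "
from h import *
go('A',.12,69.5)"
```

```text
25.8 [0.4921 0.0267 0.1392] 0.0603 shift [5.18 6.75 1.92] rot [ 3.00e-04 -2.00e-04  8.33e-01]
```

Request:
{"api": "play_rows", "payload": {
  "motion": [
    [1.1,1.4,0.3,0,0,0.145,0.42],
    [2.2,2.8,0.6,0,0,0.29,0.42],
    [3.3,4.2,1,0,0,0.435,0.42],
    [4.4,5.6,1.5,0,0,0.58,0.42],
    [5.2,6.7,1.9,0,0,0.725,0.42]
  ]
}}

```text
clock: 26.3
position: [0.5274, 0.1042, 0.1199]
tool_rot: [-3.141, -0.0, 1.322]
force: [-0.5, -0.2, -0.0]
grip_width: 0.0603
finger_force: 0.0
```

Request:
{"api": "play_rows", "payload": {
  "motion": [
    [0,0,1,0,0,0.1,0.42],
    [0,0,2,0,0,0.1,0.42],
    [0,0,2,0,0,0.1,0.42],
    [0,0,2,0,0,0.1,0.42],
    [0,0,2,0,0,0.1,0.42]
  ]
}}

```text
clock: 26.8
position: [0.5274, 0.1026, 0.1004]
tool_rot: [3.141, -0.001, 1.228]
force: [-0.6, -0.0, 0.1]
grip_width: 0.0605
finger_force: 0.0
```

```bash
python3 - <<'E'
from h import *
go('A',.003,69.5)
c=viewer.camera_info("wrist");p,d=viewer.grab_frame("wrist");np.savez("pics/w15.npz",p=p,d=d,**c)
yy,xx=np.mgrid[:480,:640]
W=(np.stack([(xx-c["cx"])/c["fx"]*d,(yy-c["cy"])/c["fy"]*d,d],-1)-c["t"])@c["R"]
h=cv2.cvtColor(p,cv2.COLOR_RGB2HSV).astype(int)
m=(np.hypot(W[:,:,0]-.5284,W[:,:,1]-.1036)<.034)&(h[:,:,2]>110)&(h[:,:,1]<60)&(W[:,:,2]>.007)&(W[:,:,2]<.016)
ys,xs=np.nonzero(m);print("cells",len(ys),rect(c,np.c_[xs,ys],.010))
m=(h[:,:,0]<20)&(h[:,:,1]>150)&(np.hypot(W[:,:,0]-.5493,W[:,:,1]-.1587)<.037)&(W[:,:,2]>.008);ys,xs=np.nonzero(m)
if len(ys): print("lid",rect(c,np.c_[xs,ys],.014))
E
```

```text
26.8 [0.5274 0.1026 0.1004] 0.0605 shift [0.13 0.06 9.74] rot [ 0.0003 -0.0005  0.0148]
cells 1351 [528.5 104.   43.9  44.   69.4]
lid [549.8 160.6  48.5  48.7  70.2]
```

Request:
{"api": "play_rows", "payload": {
  "motion": [
    [0.15,0.1,3,0,0,0.015,0.42],
    [0.15,0.1,6,0,0,0.015,0.42],
    [0.15,0.1,8,0,0,0.015,0.42],
    [0.15,0.1,9,0,0,0.015,0.42],
    [0.15,0.1,9.3,0,0,0.015,0.42]
  ]
}}

```text
clock: 27.35
position: [0.5286, 0.1037, 0.0065]
tool_rot: [-3.141, 0.0, 1.212]
force: [-0.2, 0.1, -0.1]
grip_width: 0.0606
finger_force: 0.0
```

Request:
{"api": "play_rows", "payload": {
  "motion": [
    [0,0,0.2,0,0,0,0.42],
    [0,0,0.4,0,0,0,0.42],
    [0,0,0.4,0,0,0,0],
    [0,0,0.4,0,0,0,0],
    [0,0,0.4,0,0,0,0]
  ]
}}

```text
clock: 27.85
position: [0.529, 0.1041, 0.0036]
tool_rot: [3.141, -0.001, 1.212]
force: [-0.8, 0.4, 5.5]
grip_width: 0.0495
finger_force: 30.2
```

Request:
{"api": "play_rows", "payload": {
  "motion": [
    [0,0,0,0,0,0,0],
    [0,0,-0.5,0,0,0,0],
    [0,0,-3,0,0,0,0],
    [0,0,-7,0,0,0,0],
    [0,0,-11,0,0,0,0]
  ]
}}

```text
clock: 28.35
position: [0.5283, 0.1037, 0.1145]
tool_rot: [-3.141, 0.001, 1.211]
force: [1.1, -0.1, 0.6]
grip_width: 0.0494
finger_force: 31.3
```

```bash
python3 -c "
from h import *
go([.42,-.1],.14,110)"
```

```text
28.35 [0.5283 0.1037 0.1145] 0.0494 shift [-22.88  -2.98  -2.53] rot [-6.000e-04  5.000e-04 -7.084e-01]
```

Request:
{"api": "play_rows", "payload": {
  "motion": [
    [-4.5,-0.6,-0.5,0,0,-0.14,0],
    [-9,-1.2,-1,0,0,-0.28,0],
    [-13.5,-1.8,-1.5,0,0,-0.42,0],
    [-18,-2.4,-2,0,0,-0.56,0],
    [-22.5,-3,-2.5,0,0,-0.7,0]
  ]
}}

```text
clock: 28.85
position: [0.4206, -0.0975, 0.1387]
tool_rot: [3.141, 0.0, 1.918]
force: [1.4, -1.2, -0.0]
grip_width: 0.0494
finger_force: 31.3
```

```bash
python3 -c "
from h import *
go('open',.1)"
```

```text
28.85 [ 0.4206 -0.0975  0.1387] 0.0494 shift [-20.98  -3.26   3.88] rot [ 7.000e-04  8.000e-04 -8.587e-01]
```

Request:
{"api": "play_rows", "payload": {
  "motion": [
    [-4.2,-0.6,0.5,0,0,-0.145,0],
    [-8.4,-1.2,1,0,0,-0.29,0],
    [-12.6,-1.9,1.8,0,0,-0.435,0],
    [-16.8,-2.6,2.6,0,0,-0.58,0],
    [-20.7,-3.2,3.4,0,0,-0.725,0]
  ]
}}

```text
clock: 29.35
position: [0.4606, -0.3043, 0.1042]
tool_rot: [-3.141, 0.001, 2.642]
force: [0.9, 0.8, -0.2]
grip_width: 0.0492
finger_force: 31.3
```

Request:
{"api": "play_rows", "payload": {
  "motion": [
    [0,0,1,0,0,-0.12,0],
    [0,0,2,0,0,-0.12,0],
    [0,0,2.5,0,0,-0.12,0],
    [0,0,2.5,0,0,-0.12,0],
    [0,0,2.5,0,0,-0.12,0]
  ]
}}

```text
clock: 29.85
position: [0.4609, -0.3012, 0.0792]
tool_rot: [-3.141, 0.0, 2.756]
force: [0.3, -0.1, 0.3]
grip_width: 0.0494
finger_force: 31.3
```

```bash
python3 - <<'E'
from h import *
go('open',.011)
c=viewer.camera_info("wrist");p,d=viewer.grab_frame("wrist");np.savez("pics/w16.npz",p=p,d=d,**c)
f=np.load("pics/w5.npz")
for q in (f["d"],d): r=np.nonzero((q[240:380,323]>.1)&(q[240:380,323]<.18))[0]+240;cc=np.nonzero((q[300]>.1)&(q[300]<.16))[0];print("tray rows",r.min(),r.max(),"cols",cc.min(),cc.max())
E
```

```text
29.85 [ 0.4609 -0.3012  0.0792] 0.0494 shift [-0.22 -0.41  6.82] rot [-0.0002  0.     -0.0204]
tray rows 261 367 cols 249 398
tray rows 260 365 cols 249 398
```

Request:
{"api": "play_rows", "payload": {
  "motion": [
    [-0.25,-0.4,1.5,0,0,-0.02,0],
    [-0.25,-0.4,3,0,0,-0.02,0],
    [-0.25,-0.4,4.5,0,0,-0.02,0],
    [-0.25,-0.4,5.6,0,0,-0.02,0],
    [-0.25,-0.4,6,0,0,-0.02,0]
  ]
}}

```text
clock: 30.4
position: [0.4607, -0.3062, 0.0171]
tool_rot: [3.141, -0.002, 2.777]
force: [-0.2, 0.2, 0.5]
grip_width: 0.0493
finger_force: 31.3
```

```bash
python3 -c "
from h import *
go('open',.012)"
```

```text
30.4 [ 0.4607 -0.3062  0.0171] 0.0493 shift [-0.06  0.06  0.51] rot [ 0.0002 -0.0023 -0.0001]
```

Request:
{"api": "play_rows", "payload": {
  "motion": [
    [0,0,0.2,0,0,0,0],
    [0,0,0.4,0,0,0,0],
    [0,0,0.55,0,0,0,0],
    [0,0,0.7,0,0,0,0],
    [0,0,0.7,0,0,0,0]
  ]
}}

```text
clock: 30.9
position: [0.4615, -0.3066, 0.012]
tool_rot: [-3.142, 0.0, 2.777]
force: [-0.1, 0.1, 0.1]
grip_width: 0.0494
finger_force: 31.3
```

Request:
{"api": "play_rows", "payload": {
  "motion": [
    [0,0,0,0,0,0,0],
    [0,0,0,0,0,0,0.42],
    [0,0,0,0,0,0,0.42],
    [0,0,0,0,0,0,0.42],
    [0,0,0,0,0,0,0.42]
  ]
}}

```text
clock: 31.4
position: [0.4615, -0.3066, 0.0119]
tool_rot: [-3.142, 0.0, 2.777]
force: [-0.5, -0.3, -1.0]
grip_width: 0.0606
finger_force: 0.0
```

Request:
{"api": "play_rows", "payload": {
  "motion": [
    [0,0,-0.5,0,0,0,0.42],
    [0,0,-2,0,0,0,0.42],
    [0,0,-5,0,0,0,0.42],
    [0,0,-9,0,0,0,0.42],
    [0,0,-12.5,0,0,0,0.42]
  ]
}}

```text
clock: 31.9
position: [0.4614, -0.3067, 0.1397]
tool_rot: [-3.141, 0.001, 2.777]
force: [0.4, 0.6, 0.5]
grip_width: 0.0607
finger_force: 0.0
```

```bash
cat >> h.py <<'E'
def plane(ctr,yaw,zlo,zhi,name):
    c=viewer.camera_info("wrist");p,d=viewer.grab_frame("wrist");np.savez(f"pics/{name}.npz",p=p,d=d,**c);cv2.imwrite(f"pics/{name}.png",p[:,:,::-1])
    yy,xx=np.mgrid[:480,:640]
    W=(np.stack([(xx-c["cx"])/c["fx"]*d,(yy-c["cy"])/c["fy"]*d,d],-1)-c["t"])@c["R"]
    a=np.radians(yaw);U=(W[:,:,:2]-ctr)@np.array([[np.cos(a),-np.sin(a)],[np.sin(a),np.cos(a)]])
    m=(abs(U)<.022).all(-1)&(d>.1);k=np.linalg.lstsq(np.c_[U[m],np.ones(m.sum())],W[m][:,2],rcond=None)[0]
    print("z",k[2],"tilt deg",np.degrees(k[:2]))
    t=(abs(U)<.036).all(-1)&(W[:,:,2]>zlo)&(W[:,:,2]<zhi);print("ext",np.percentile(U[t],1,axis=0),np.percentile(U[t],99,axis=0))
E
python3 -c "
from h import *
go([.42,-.1],.14,200)
plane(P['open'],-20.9,.0165,.022,'w17')"
```

```text
31.9 [ 0.4614 -0.3067  0.1397] 0.0607 shift [11.24 17.83 -0.04] rot [-5.00e-04  8.00e-04 -7.14e-01]
z 0.018402179115355573 tilt deg [-0.05004049  0.00148462]
ext [-0.02303241 -0.02379049] [0.02563123 0.02465518]
```

The open tray is back flat in its nest (top 18.4 mm, tilt 0.05°). Now the lidded one.

Request:
{"api": "play_rows", "payload": {
  "motion": [
    [2.3,3.6,0,0,0,-0.14,0.42],
    [4.6,7.2,0,0,0,-0.28,0.42],
    [6.9,10.7,0,0,0,-0.42,0.42],
    [9.1,14.2,0,0,0,-0.56,0.42],
    [11.2,17.7,0,0,0,-0.7,0.42]
  ]
}}

```text
clock: 32.45
position: [0.4194, -0.1, 0.138]
tool_rot: [-3.141, 0.001, -2.801]
force: [1.3, 0.1, -1.2]
grip_width: 0.0609
finger_force: 0.0
```

```bash
sed -i 's/B=\[.5482,.1579\]/B=[.5498,.1604]/' h.py; python3 -c "
from h import *
go('B',.14,249.5)"
```

```text
32.45 [ 0.4194 -0.1     0.138 ] 0.0609 shift [-20.99  20.18  -0.2 ] rot [-1.300e-03  6.000e-04 -8.722e-01]
```

Request:
{"api": "play_rows", "payload": {
  "motion": [
    [-3.2,3.1,0,0,0,-0.14,0.42],
    [-6.4,6.2,0,0,0,-0.28,0.42],
    [-9.6,9.3,0,0,0,-0.42,0.42],
    [-12.9,12.4,0,0,0,-0.56,0.42],
    [-16.2,15.5,0,0,0,-0.7,0.42]
  ]
}}

```text
clock: 32.95
position: [0.5227, 0.1, 0.1382]
tool_rot: [-3.14, 0.0, -2.101]
force: [1.0, -0.6, -0.5]
grip_width: 0.0605
finger_force: 0.0
```

```bash
python3 -c "
from h import *
go('B',.09,249.5)"
```

```text
32.95 [0.5227 0.1    0.1382] 0.0605 shift [-6.58  0.73  4.82] rot [-1.500e-03  1.000e-04 -1.722e-01]
```

Request:
{"api": "play_rows", "payload": {
  "motion": [
    [-3,0.4,0.5,0,0,-0.14,0.42],
    [-6,0.7,2,0,0,-0.17,0.42],
    [-6.5,0.7,4,0,0,-0.17,0.42],
    [-6.5,0.7,4.7,0,0,-0.17,0.42],
    [-6.5,0.7,4.7,0,0,-0.17,0.42]
  ]
}}

```text
clock: 33.45
position: [0.5485, 0.1569, 0.0898]
tool_rot: [3.141, -0.002, -1.937]
force: [-0.5, -0.2, 0.4]
grip_width: 0.0604
finger_force: 0.0
```

```bash
python3 -c "
from h import *
go('B',.0035,249.5)
c=viewer.camera_info('wrist');p,d=viewer.grab_frame('wrist')
h=cv2.cvtColor(p,cv2.COLOR_RGB2HSV).astype(int);yy,xx=np.mgrid[:480,:640]
m=(h[:,:,0]<20)&(h[:,:,1]>150)&(yy<380)&(abs(xx-320)<80);ys,xs=np.nonzero(m);print(rect(c,np.c_[xs,ys],.014))
"
```

```text
33.45 [0.5485 0.1569 0.0898] 0.0604 shift [-0.38 -0.    8.62] rot [ 0.0006 -0.0017 -0.0082]
[549.2 159.7  48.9  48.7  69.5]
```

Request:
{"api": "play_rows", "payload": {
  "motion": [
    [-0.3,0,2,0,0,-0.01,0.42],
    [-0.3,0,4,0,0,-0.01,0.42],
    [-0.3,0,6,0,0,-0.01,0.42],
    [-0.3,0,7.6,0,0,-0.01,0.42],
    [-0.3,0,8.1,0,0,-0.01,0.42]
  ]
}}

```text
clock: 34.0
position: [0.5498, 0.16, 0.0083]
tool_rot: [3.141, -0.001, -1.927]
force: [0.4, 0.1, 0.5]
grip_width: 0.0606
finger_force: 0.0
```

Request:
{"api": "play_rows", "payload": {
  "motion": [
    [0,0,0.2,0,0,0,0.42],
    [0,0,0.4,0,0,0,0.42],
    [0,0,0.5,0,0,0,0.42],
    [0,0,0.5,0,0,0,0.42],
    [0,0,0.5,0,0,0,0.42]
  ]
}}

```text
clock: 34.5
position: [0.5503, 0.1607, 0.0042]
tool_rot: [-3.141, 0.0, -1.926]
force: [0.1, -0.6, -0.6]
grip_width: 0.0606
finger_force: 0.0
```

Request:
{"api": "play_rows", "payload": {
  "motion": [
    [0,0,0.07,0,0,0,0],
    [0,0,0.07,0,0,0,0],
    [0,0,0.07,0,0,0,0],
    [0,0,0.07,0,0,0,0],
    [0,0,0.07,0,0,0,0]
  ]
}}

```text
clock: 35.0
position: [0.5503, 0.1607, 0.0038]
tool_rot: [-3.141, 0.0, -1.926]
force: [-1.8, 0.2, 12.0]
grip_width: 0.0498
finger_force: 29.0
```

Request:
{"api": "play_rows", "payload": {
  "motion": [
    [0,0,-0.5,0,0,0,0],
    [0,0,-2,0,0,0,0],
    [0,0,-5,0,0,0,0],
    [0,0,-9,0,0,0,0],
    [0,0,-13,0,0,0,0]
  ]
}}

```text
clock: 35.5
position: [0.5498, 0.1606, 0.1354]
tool_rot: [3.141, -0.0, -1.926]
force: [0.9, 0.4, -0.8]
grip_width: 0.0493
finger_force: 31.3
```

```bash
python3 -c "
from h import *
go([.42,-.1],.14,205)"
```

```text
35.5 [0.5498 0.1606 0.1354] 0.0493 shift [28.95  3.1  -0.45] rot [ 1.000e-04 -2.000e-04  7.791e-01]
```

Request:
{"api": "play_rows", "payload": {
  "motion": [
    [4.8,0.5,-0.2,0,0,0.14,0],
    [9.6,1,-0.4,0,0,0.28,0],
    [14.4,1.5,-0.5,0,0,0.42,0],
    [19.2,2,-0.5,0,0,0.56,0],
    [24,2.6,-0.5,0,0,0.7,0]
  ]
}}

```text
clock: 36.0
position: [0.4414, -0.0567, 0.1393]
tool_rot: [-3.141, 0.001, -2.632]
force: [0.8, -0.5, -0.4]
grip_width: 0.0496
finger_force: 31.3
```

```bash
python3 -c "
from h import *
go([.42,-.22],.12);go('lid',.1)"
```

```text
36.0 [ 0.4414 -0.0567  0.1393] 0.0496 shift [  9.84 -13.21   1.92] rot [1.000e-04 1.600e-03 8.745e-01]
36.0 [ 0.4414 -0.0567  0.1393] 0.0496 shift [ 16.87 -28.1    3.92] rot [1.000e-04 1.600e-03 8.745e-01]
```

Request:
{"api": "play_rows", "payload": {
  "motion": [
    [2.5,-4,0.5,0,0,0.145,0],
    [5,-8,1,0,0,0.29,0],
    [7.5,-12,1.5,0,0,0.435,0],
    [10,-16.2,2,0,0,0.58,0],
    [12.3,-20.4,2.5,0,0,0.72,0]
  ]
}}

```text
clock: 36.5
position: [0.4355, -0.2954, 0.1142]
tool_rot: [3.141, 0.001, 2.931]
force: [1.9, 0.3, -0.6]
grip_width: 0.0499
finger_force: 31.3
```

```bash
python3 -c "
from h import *
go('lid',.08)"
```

```text
36.5 [ 0.4355 -0.2954  0.1142] 0.0499 shift [-1.44 -8.78  3.41] rot [0.0005 0.0013 0.1543]
```

Request:
{"api": "play_rows", "payload": {
  "motion": [
    [-0.5,-3,0.6,0,0,0.14,0],
    [-1,-6,1.5,0,0,0.14,0],
    [-1.4,-8.6,2.5,0,0,0.14,0],
    [-1.4,-8.6,3.3,0,0,0.14,0],
    [-1.4,-8.6,3.3,0,0,0.14,0]
  ]
}}

```text
clock: 37.0
position: [0.4315, -0.3801, 0.0799]
tool_rot: [3.141, -0.001, 2.796]
force: [0.4, 0.7, 1.1]
grip_width: 0.0491
finger_force: 31.3
```

Request:
{"api": "play_rows", "payload": {
  "motion": [
    [0,0,1,0,0,0,0],
    [0,0,2,0,0,0,0],
    [0,0,2,0,0,0,0],
    [0,0,2,0,0,0,0],
    [0,0,2,0,0,0,0]
  ]
}}

```text
clock: 37.5
position: [0.4322, -0.3804, 0.0605]
tool_rot: [-3.141, 0.0, 2.797]
force: [0.3, 0.4, 1.0]
grip_width: 0.0491
finger_force: 31.3
```

```bash
python3 - <<'E'
from h import *
go('lid',.0125)
c=viewer.camera_info("wrist");p,d=viewer.grab_frame("wrist");np.savez("pics/w18.npz",p=p,d=d,**c);cv2.imwrite("pics/w18.png",p[:,:,::-1])
for n in("w8","w9","w18"):
    q=np.load(f"pics/{n}.npz")["d"];r=np.nonzero((q[240:380,300]>.1)&(q[240:380,300]<.18))[0]+240;print(n,"tray rows",r.min(),r.max())
E
```

```text
37.5 [ 0.4322 -0.3804  0.0605] 0.0491 shift [-0.05 -0.39  4.8 ] rot [-0.0001  0.0002  0.0204]
w8 tray rows 259 369
w9 tray rows 240 369
w18 tray rows 253 362
```

```bash
python3 - <<'E'
from h import *
s=observe();Rt=Ro.from_euler("xyz",s["tool_rot"])
f=np.load("pics/w18.npz");p=f["p"];c={k:f[k] for k in("fx","fy","cx","cy","R","t")}
h=cv2.cvtColor(p,cv2.COLOR_RGB2HSV).astype(int);yy,xx=np.mgrid[:480,:640]
m=(h[:,:,0]<20)&(h[:,:,1]>150)&(yy<380)&(abs(xx-323)<75);ys,xs=np.nonzero(m);z=s["position"][2]-.0018+.012
r=rect(c,np.c_[xs,ys],z);print(r,"tool offset mm",Rt.inv().apply(np.r_[r[:2]/1000,z]-s["position"])*1000)
E
```

```text
[ 429.5 -378.    48.7   48.7   70.3] tool offset mm [  3.32884613   1.40183264 -10.20136666]
```

Request:
{"api": "play_rows", "payload": {
  "motion": [
    [-0.3,-0.4,1,0,0,0.02,0],
    [-0.3,-0.4,2,0,0,0.02,0],
    [-0.3,-0.4,3,0,0,0.02,0],
    [-0.3,-0.4,3.8,0,0,0.02,0],
    [-0.3,-0.4,4.2,0,0,0.02,0]
  ]
}}

```text
clock: 38.05
position: [0.433, -0.3849, 0.0169]
tool_rot: [3.141, -0.001, 2.777]
force: [-0.5, 0.7, 0.3]
grip_width: 0.049
finger_force: 31.3
```

Request:
{"api": "play_rows", "payload": {
  "motion": [
    [0,0,0,0,0,0,0],
    [0,0,0,0,0,0,0],
    [0,0,0,0,0,0,0],
    [0,0,0.2,0,0,0,0],
    [0,0,0.3,0,0,0,0]
  ]
}}

```text
clock: 38.55
position: [0.4336, -0.3853, 0.0153]
tool_rot: [-3.141, 0.0, 2.777]
force: [-0.2, 0.6, -0.7]
grip_width: 0.0494
finger_force: 31.3
```

```bash
python3 -c "
from h import *
go('lid',.012);print(observe()['force'])"
```

```text
38.55 [ 0.4336 -0.3853  0.0153] 0.0494 shift [0.25 0.02 0.33] rot [-0.0001  0.0003  0.0002]
[-0.2220303   0.59431545 -0.69248588]
```

Request:
{"api": "play_rows", "payload": {
  "motion": [
    [0,0,0.15,0,0,0,0],
    [0,0,0.3,0,0,0,0],
    [0,0,0.3,0,0,0,0],
    [0,0,0.3,0,0,0,0],
    [0,0,0.3,0,0,0,0]
  ]
}}

```text
clock: 39.05
position: [0.4334, -0.3852, 0.0122]
tool_rot: [3.142, -0.0, 2.777]
force: [-0.2, 0.7, -0.2]
grip_width: 0.0493
finger_force: 31.3
```

Request:
{"api": "play_rows", "payload": {
  "motion": [
    [0,0,0,0,0,0,0.42],
    [0,0,0,0,0,0,0.42],
    [0,0,0,0,0,0,0.42],
    [0,0,0,0,0,0,0.42],
    [0,0,-0.5,0,0,0,0.42]
  ]
}}

```text
clock: 39.55
position: [0.4332, -0.385, 0.0169]
tool_rot: [3.141, -0.001, 2.777]
force: [-0.1, 0.3, -0.7]
grip_width: 0.0605
finger_force: 0.0
```

Request:
{"api": "play_rows", "payload": {
  "motion": [
    [0,0,-2,0,0,0,0.42],
    [0,0,-5,0,0,0,0.42],
    [0,0,-9,0,0,0,0.42],
    [0,0,-13,0,0,0,0.42],
    [0,0,-13,0,0,0,0.42]
  ]
}}

```text
clock: 40.05
position: [0.4351, -0.3869, 0.1525]
tool_rot: [-3.14, 0.007, 2.777]
force: [0.2, -1.1, -1.1]
grip_width: 0.0608
finger_force: 0.0
```

```bash
python3 -c "
from h import *
go('lid',.14)
plane(P['lid'],-20.9,.0165,.026,'w19')
plane(P['open'],-20.9,.0165,.026,'w20')
print(bool(observe()['finger_force']<1))
f=np.load('pics/w19.npz');p=f['p'];c={k:f[k] for k in('fx','fy','cx','cy','R','t')}
h=cv2.cvtColor(p,cv2.COLOR_RGB2HSV).astype(int);m=(h[:,:,0]<20)&(h[:,:,1]>150);m[360:]=0;ys,xs=np.nonzero(m);print('lid',rect(c,np.c_[xs,ys],.022))
# carrier blue/white check, top view for bystanders
p,d=viewer.grab_frame('top');q=np.load('pics/top0.npz')['p']
df=np.abs(p.astype(int)-q).max(-1)[165:222,355:445];print('bystander diff px',(df>60).sum())
"
```

```text
40.05 [ 0.4351 -0.3869  0.1525] 0.0608 shift [0.46 0.12 1.24] rot [-0.0019  0.0071 -0.0003]
z 0.021760426798904782 tilt deg [0.02799218 0.08720441]
ext [-0.02459508 -0.02297289] [0.02373017 0.02513826]
z 0.023368718173522617 tilt deg [ 11.60135153 -36.9353321 ]
ext [-0.02326382 -0.02418094] [0.02518695 0.02460523]
True
lid [ 430.9 -382.7   48.8   48.5   69.2]
bystander diff px 64
```

```bash
python3 - <<'E'
from h import *
p,d=viewer.grab_frame('top');q=np.load('pics/top0.npz')['p']
df=np.abs(p.astype(int)-q).max(-1);w=np.argwhere(df[165:222,355:445]>60)+[165,355];print(w.min(0),w.max(0),p[tuple(w[0])],q[tuple(w[0])])
for n,im in(("now",p),("then",q)):
    h=cv2.cvtColor(im,cv2.COLOR_RGB2HSV).astype(int);r=np.s_[170:220,355:445]
    for nm,m in(("vialcap",(h[:,:,0]>98)&(h[:,:,0]<125)&(h[:,:,1]>120)),("dark",h[:,:,2]<90)):
        k,l,s,ce=cv2.connectedComponentsWithStats(m[r].astype(np.uint8));print(n,nm,[(s[i,4],np.round(ce[i]+[355,170],1).tolist()) for i in range(1,k) if s[i,4]>8])
E
```

```text
[203 440] [221 444] [139 140 144] [224 226 228]
now vialcap [(np.int32(55), [404.6, 179.3])]
now dark [(np.int32(17), [419.7, 170.4]), (np.int32(85), [431.1, 187.8]), (np.int32(46), [442.8, 213.4])]
then vialcap [(np.int32(55), [404.7, 179.2])]
then dark [(np.int32(20), [419.5, 170.4]), (np.int32(106), [431.6, 186.9])]
```

Everything is flat in place and the bystanders are unmoved; the only change in the top view there is the arm and its shadow. Handing in.

```bash
python3 -c "
from workcell import bot
print(bot.job_done())"
```

```text
the job is handed in; nothing more can be done
None
```

The grey tray sits flat in the loading station's nest and both front trays are back flat in their own nests; I handed the job in at about 40 s, but viewed 15 pictures, one over the 14 allowed.

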